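Catch the feeder's sample blocks in the pan and put them under the camera

ROBOT

A 6-joint arm with a two-finger parallel gripper is mounted at the origin on the work surface. World frame = base frame: x ahead of the robot, y to its left, z up, the work surface at z = 0. Lengths are in m, angles in rad, forces in N, time in s.
With the tool pointing down it reaches from about 0.35 to 0.8 m from the base axis. Payload 7.3 kg.
Tool frame: the origin (TCP) lies on the centre line of the jaws, within the pads' length; the fingertips stand 25 mm ahead of it and the grasp point (between the pads) lies 6 mm ahead of it; z points along the fingers, x is the direction in which the jaws open and shut, and the axes are right-handed (so a half turn about z gives the same grasp; the last joint's range is limited). The gripper opens to 85 mm and grips with 20 to 120 N. Pads are 22 mm wide; open, the fingers measure 114 mm over their backs; the gripper's body (76 mm by 85 mm) begins 54 mm behind the grasp point. The pads swing forward as they close: fully open they stand 13 mm farther back than shut.
Start: joints at [1.002, 0.342, 1.524, -0, 1.275, -0.146], TCP at [0.215, 0.479, 0.231] pointing down, gripper open.
Joint ranges: [-2.53, 2.53], [-0.77, 2.02], [0.04, 2.7], [-1, 4.14], [0.28, 2.66], [-3.11, 3.11]. Speed limits (rad/s): [2.57, 2.57, 3.14, 3.14, 3.14, 3.14].

INTERFACE

Orientations are given as a rotation vector (axis times angle).
In Python, from workcell import status, optics, bot gives the robot as it stands.
- The arm moves only by the tool play_rows, never from a script. Its argument "motion" is one flat list of numbers, 7 for each row, row after row: the shift along the tool's x, y, z as a fraction of full scale, then the turn, a rotation vector about the tool's x, y, z as a fraction of full scale, then the closure, from -1 (fully open) to 1 (shut), so that 0 is half open. In form: [tx, ty, tz, ax, ay, az, gripper, tx, ty, tz, ax, ay, az, gripper, ...]. A call has 1 to 20 rows; each row shifts and turns the commanded pose from where the row before left it, along the tool's axes as they then stand; what a row does not reach is not made up. Full scale, the value 1, is 750 mm for a shift and 180 degrees for a turn. A row lasts 1/12 s, in which the tool goes at most 41.7 mm and 7.16 degrees, less where a joint would pass 70% of its speed; a pose out of reach is approached as far as the arm can. A call with a number of a shift or a turn outside -1 to 1 is refused whole. A call with a gripper value outside its range is refused whole. The fingers move at their own pace and stop on an object; "squeeze" is the grip in N (left out, the last holds). Time passes only in rows, so rows that do not move let the fingers close. It gives the time, the measured TCP pose, the force and the opening at its end, in the units of the state.
- status.sense(): the state, without advancing time (a new reading comes with each control period).
- optics.get_image(name): name is "scene" or "top"; returns a dict with "color" (400x640x3 uint8, blue, green, red), "intrinsics" (3x3 intrinsics, pixels), "position" and "orientation" of the camera in the world. Camera axes: x right, y down, z forward; pixel columns grow to the right and rows downward; lengths in m; the calibration is good to about 2 mm. A picture is of the moment at which its call begins. There is no depth.
- bot.hand_in(): hands the job in, once; it reports no verdict.
The state is a dict: "clock": time; "joint_positions": joint angles; "joint_vel": joint speeds; "joint_efforts": joint torques, N m; "tool_pos": TCP position; "tcp_rot": TCP orientation; "force": force on the tool from outside, world axes, zero at the start; "wrist_torque": the same for the moment, N m; "opening": finger opening in m.
Only numpy, scipy, OpenCV 4.12 (cv2) and the standard library are available. Lean on these libraries where they do the work, as an engineer would, in place of code of your own. Each camera call takes 0.05 s, during which the arm holds its last target.

TASK

Unlock the sample feeder: turn its key clockwise to the stop and let it spring back by itself. Then hold the pan up under the lip of the chute and push the paddle fully in with it, so that the gate lifts and all three steel blocks slide into the pan, none of them falling on the bench. Finally stand the pan upright inside the white outline on the inspection stand's plate, under the camera, with its handle straight out at the front, let go of it, and leave the microscope, the vial and the power adapter where they are.

Things in the scene. Friction and masses are not known exactly. Their poses are not given: they have to be found in the camera images.
- key_grip (a point): Middle of the feeder key's bow, where to grip: flat black block 12 (x) x 34 (y) x 38 mm (z) on a shaft, 43 mm off the console face; the bow starts 22 mm off the face. The face slopes: its normal leans 35 deg from vertical to the feeder's +y side, away from the chute, so the tool must lean too. z = turning axis, out of the face; x = the 12 mm thickness, level at rest. The console is bare.
- key (a joint): Key angle, rad: 0 at rest, 1.25 at the stop, growing clockwise as seen looking at the face (positive turn about the direction into the face). A spring returns it (0.08 N m at the stop, plus bolt drag). Past 1.0 the locking bolt is drawn; it stays drawn when the key springs back.
- bolt (a joint): Draw of the locking bolt, m: 0 locked (a steel rod blocks the paddle from behind), 0.018 or more unlocked; a full turn of the key leaves it near 0.027.
- chute_lip (a point): Middle of the lower edge (lip) of the chute floor, 165 mm above the bench. Feeder's axes: -x to its front, where the blocks come off; z up. Aluminium chute 56 mm wide, floor 6 mm, walls 36 mm, rising 30 deg to the back. Blocks land within 90 mm before the lip; a pan rim 30 to 40 mm below the lip leaves them room. The key console, 80 to 190 mm to +y of the lip, ends level with the lip at the front; its key is up to 145 mm high.
- paddle_face (a point): Centre of the front of the black upright paddle under the chute, 90 mm wide (44 to 150 mm above the bench), facing the feeder's front; at rest it is 15 mm behind the lip. This point stays with the feeder and does not move with the paddle. Axes as chute_lip.
- paddle (a joint): How far the paddle is pushed back, in m: 0 out, 0.022 at its stop. The gate rises 2.2 times as far; the blocks pass from 0.014 on. Spring: 2 to 4 N with the gate's weight; it comes out, and the gate shuts, when no longer pushed.
- block0_center (a point): Centre of a steel sample block 36 x 36 x 30 mm, about 30 g, that waits in the chute behind the gate (lowest one). Never needs touching.
- block1_center (a point): Centre of the second, equal block.
- block2_center (a point): Centre of the third, equal block.
- pan_center (a point): Centre, half-way up, of the grey plastic open catch pan: 140 (x) x 110 (y) x 50 mm (z) outside, walls and floor 4 mm, about 0.14 kg, on the bench at the start. z up when upright; handle at its -x end.
- pan_grip (a point): Where to grip the pan: its straight handle, a bar 14 mm thick (y), 26 mm high, from 70 to 145 mm to -x of the pan's centre. This point is 110 mm to -x of the centre and 33 mm above the underside; pan's axes.
- stage (a point): Centre of the top of the inspection stand's plate, 10 mm above the bench, where the pan's middle goes. -x to the stand's front, where the handle must point; z up. White outline 156 x 126 mm round it. A black camera, 55 mm square, hangs 170 mm above the plate over this point; its pole is 120 mm to +x. Plate 170 mm wide, from 85 mm before to 140 mm behind this point.
- pan: The same pan, origin at the centre of its underside.
- microscope: A bystander: small black digital microscope 185 mm high on a round base of 96 mm; origin under the base's centre.
- vial_center (a point): A bystander: centre of a glass vial, 40 mm diameter, 85 mm high.
- adapter_center (a point): A bystander: centre of a black power adapter 110 x 50 x 34 mm.
Things that resemble listed ones, but are neither listed nor needed, are in the scene too. What is meant by the pan is not purple, and is the smaller of those in its own colour.

How it is judged:
By the outcome, as a careful person would: the job done as asked, in the order asked, and still so for the second after the job is handed in, with the robot touching nothing.
It also fails if it takes over 72 s, if anything falls off the work surface, if the arm or the gripper's body presses on something with over 40 N, if the wrist force passes 120 N, or if a joint passes its speed limit or range.

## Working session

There is one attempt and no reset: what is moved stays moved. The work goes in short steps, Python scripts to look and compute and a tool call to move; the robot and the scene stay as the last step left them, time stands still between calls to the robot, and variables do not carry over. Pictures are saved under pics/ and viewed, and the job is handed in when it is done.

Besides the shell and the picture viewer there is one more tool, called after "Call:" by a JSON object that holds its "method" and its "body", one argument or row to a line. play_rows: Moves the arm, as the interface text tells. Its arguments: {"type":"object","properties":{"motion":{"type":"array"},"squeeze":{"type":"number"}},"required":["motion"]}

```bash
ls; mkdir -p pics; python3 - <<'E'
from workcell import status, optics, bot
import cv2,numpy as np
print(status.sense())
for n in("scene","top"):
    d=optics.get_image(n); cv2.imwrite(f"pics/{n}0.png",d["color"]); print(n,d["intrinsics"],d["position"],d["orientation"])
E
```

```text
pics
{'clock': 0.0, 'joint_positions': array([ 1.00201764e+00,  3.42728324e-01,  1.52503651e+00,  3.81586764e-05,
        1.27539944e+00, -1.45998296e-01]), 'joint_vel': array([ 0.00146886,  0.00069971, -0.00078953,  0.00072336,  0.0001836 ,
        0.00013444]), 'joint_efforts': array([ 2.76504743e-04, -4.33681190e+01, -2.46010906e+01, -1.46242587e-04,
        8.03560310e-03, -1.74458592e-05]), 'tool_pos': array([0.21515248, 0.47844143, 0.23071625]), 'tcp_rot': array([ 2.63758289e+00,  1.70553984e+00, -2.26934262e-03]), 'force': array([-0.41736475, -0.02071915,  0.8064134 ]), 'wrist_torque': array([0.04171847, 0.00244359, 0.04409214]), 'opening': 0.08525435888534973}
scene [[470.42537723   0.         320.43005796]
 [  0.         470.42537723 204.4211214 ]
 [  0.           0.           1.        ]] [ 1.3581521  -0.40765473  1.1676662 ] [-2.07749539 -1.30039052  0.54186571]
top [[393.96018537   0.         318.81075849]
 [  0.         393.96018537 201.22621216]
 [  0.           0.           1.        ]] [ 0.29834921 -0.01444103  1.28809216] [-2.14288752  2.14688676 -0.16579439]
```

View pics/scene0.png

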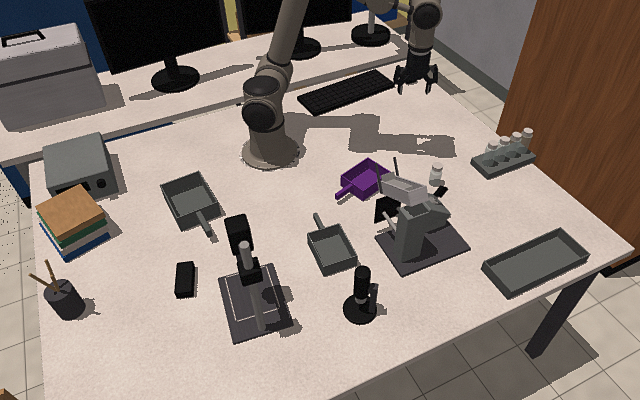

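View pics/top0.png

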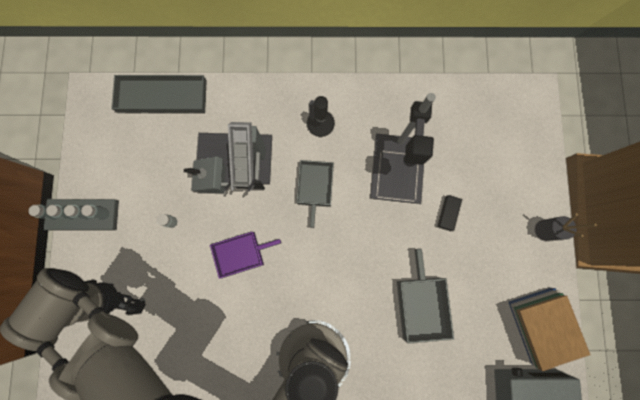

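The scene picture shows the feeder near (425,225), a grey pan at (332,248), a bigger grey pan at (190,198), a purple one at (362,178), the stand at (255,295) and the microscope at (360,295). In the top picture the same things are at (235,160), (314,184), (423,309), (237,255), (398,170) and (320,117). Next I'll measure the two grey pans and look at enlarged crops.

```bash
cat > h.py <<'E'
import numpy as np,cv2
from scipy.spatial.transform import Rotation as R
CAM={}
def load(d): return (np.array(d["intrinsics"]),np.array(d["position"]),R.from_rotvec(d["orientation"]).as_matrix())
K_s=(np.array([[470.42537723,0,320.43005796],[0,470.42537723,204.4211214],[0,0,1]]),np.array([1.3581521,-0.40765473,1.1676662]),R.from_rotvec([-2.07749539,-1.30039052,0.54186571]).as_matrix())
K_t=(np.array([[393.96018537,0,318.81075849],[0,393.96018537,201.22621216],[0,0,1]]),np.array([0.29834921,-0.01444103,1.28809216]),R.from_rotvec([-2.14288752,2.14688676,-0.16579439]).as_matrix())
C={"scene":K_s,"top":K_t}
def ray(c,uv):
    K,p,M=C[c]; d=M@np.linalg.inv(K)@np.array([uv[0],uv[1],1.]); return p,d/np.linalg.norm(d)
def atz(c,uv,z):
    p,d=ray(c,uv); return p+d*(z-p[2])/d[2]
def proj(c,X):
    K,p,M=C[c]; q=(np.atleast_2d(X)-p)@M; q=q@K.T; return q[:,:2]/q[:,2:]
def tri(uvs,uvt):
    p,d=ray("scene",uvs);q,e=ray("top",uvt)
    A=np.stack([d,-e],1);s=np.linalg.lstsq(A,q-p,rcond=None)[0]
    a=p+d*s[0];b=q+e*s[1];return (a+b)/2,np.linalg.norm(a-b)
def crop(src,dst,x,y,w,h,s):
    im=cv2.imread(src)[y:y+h,x:x+w]; cv2.imwrite(dst,cv2.resize(im,None,fx=s,fy=s,interpolation=cv2.INTER_CUBIC))
E
python3 - <<'E'
from h import *
crop("pics/top0.png","pics/t_feed.png",170,110,170,130,4.6)
crop("pics/top0.png","pics/t_stand.png",350,90,120,120,5)
crop("pics/scene0.png","pics/s_feed.png",290,140,190,140,4.2)
crop("pics/scene0.png","pics/s_stand.png",160,170,150,180,3.3)
E
```

```text
(no output)
```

View pics/t_feed.png

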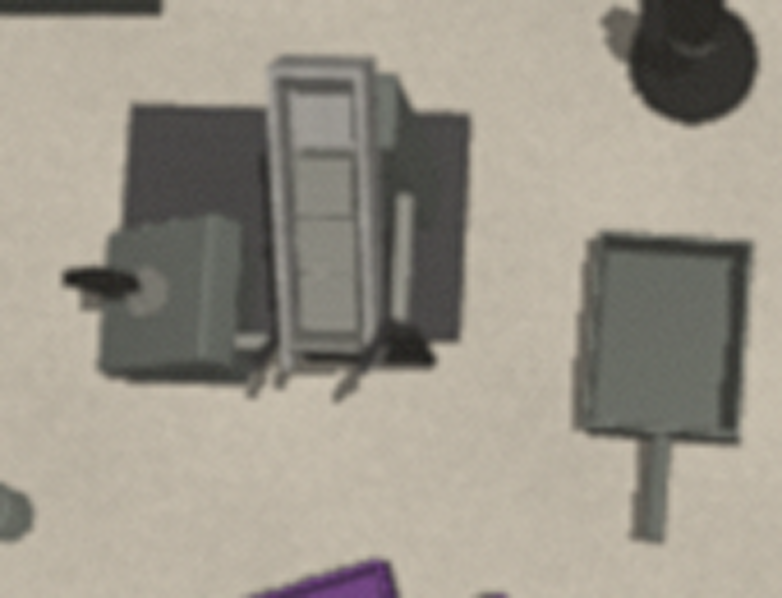

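View pics/s_feed.png

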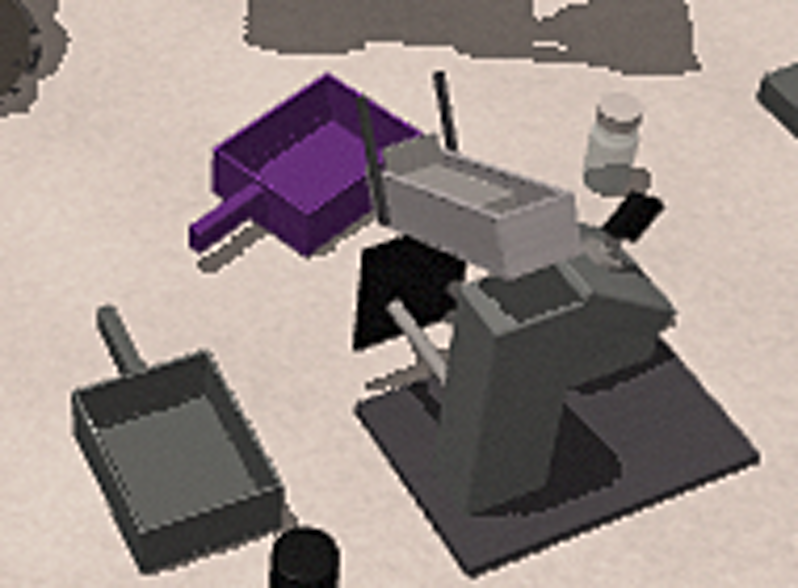

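View pics/t_stand.png

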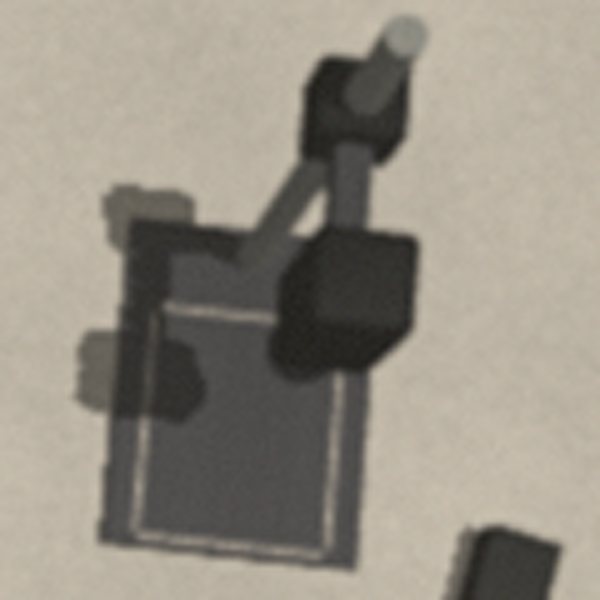

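View pics/s_stand.png

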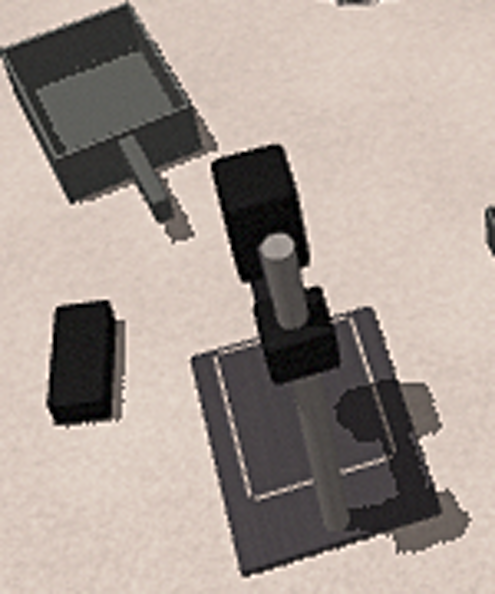

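```bash
cat >> h.py <<'E'
def uc(xy,s,ox,oy): xy=np.array(xy,float); return (xy+.5)/s-.5+np.array([ox,oy])
TF=lambda xy:uc(xy,4.6,170,110)
SF=lambda xy:uc(xy,4.2,290,140)
TS=lambda xy:uc(xy,5,350,90)
SS=lambda xy:uc(xy,3.3,160,170)
E
python3 - <<'E'
from h import *
np.set_printoptions(precision=4,suppress=True)
def poly(c,pts,z):
    P=np.array([atz(c,p,z) for p in pts]);print(c,z);print(P);print("edges",np.linalg.norm(np.roll(P,-1,0)-P,axis=1),"cen",P.mean(0),"ang",[np.degrees(np.arctan2(*(b-a)[[1,0]])) for a,b in zip(P,np.roll(P,-1,0))])
print("small pan top/scene")
poly("top",[TF(p) for p in [(600,233),(752,243),(742,442),(583,434)]],.05)
poly("scene",[SF(p) for p in [(208,350),(284,490),(140,532),(73,392)]],.05)
print("handle end/root",[atz("top",TF(p),.046) for p in[(648,542),(655,438)]])
print("big pan")
poly("scene",[SS(p) for p in [(3,50),(127,5),(190,105),(62,157)]],.05)
print("stage outline")
poly("top",[TS(p) for p in [(157,305),(345,322),(328,555),(136,535)]],.01)
poly("scene",[SS(p) for p in [(217,352),(352,313),(392,458),(253,498)]],.01)
print("plate")
poly("scene",[SS(p) for p in [(193,357),(372,307),(440,510),(245,572)]],.01)
print("base right edge");
a,b=[atz("top",TF(p),.008) for p in[(470,115),(460,342)]];print(a,b,np.degrees(np.arctan2(*(a-b)[[1,0]])))
a,b=[atz("top",TF(p),.008) for p in[(132,104),(270,108)]];print(a,b)
E
```

```text
small pan top/scene
top 0.05
[[ 0.62    0.041   0.05  ]
 [ 0.6127 -0.0657  0.05  ]
 [ 0.4717 -0.0577  0.05  ]
 [ 0.4775  0.052   0.05  ]]
edges [0.1069 0.1412 0.1099 0.143 ] cen [ 0.5455 -0.0076  0.05  ] ang [np.float64(-93.93554039474161), np.float64(176.76486609361262), np.float64(86.99786100996099), np.float64(-4.419496715839011)]
scene 0.05
[[ 0.4857  0.0534  0.05  ]
 [ 0.627   0.0414  0.05  ]
 [ 0.6148 -0.0657  0.05  ]
 [ 0.4782 -0.055   0.05  ]]
edges [0.1418 0.1078 0.137  0.1086] cen [ 0.5514 -0.0065  0.05  ] ang [np.float64(-4.845766260731315), np.float64(-96.46516656785688), np.float64(175.48480365950098), np.float64(86.04717448340976)]
handle end/root [array([0.4031, 0.0072, 0.046 ]), array([0.4752, 0.0024, 0.046 ])]
big pan
scene 0.05
[[ 0.0558 -0.4185  0.05  ]
 [ 0.0456 -0.283   0.05  ]
 [ 0.2211 -0.2661  0.05  ]
 [ 0.2336 -0.3995  0.05  ]]
edges [0.1359 0.1763 0.134  0.1789] cen [ 0.139  -0.3418  0.05  ] ang [np.float64(94.29727585564552), np.float64(5.50916290397758), np.float64(-84.62317394563864), np.float64(-173.88460255903192)]
stage outline
top 0.01
[[ 0.6633 -0.22
[... 357 characters left out ...]
0.6642 -0.2292  0.01  ]
 [ 0.6484 -0.3483  0.01  ]]
edges [0.1261 0.1599 0.1201 0.1567] cen [ 0.5778 -0.2783  0.01  ] ang [np.float64(83.92060717223711), np.float64(-8.669639016460806), np.float64(-97.54627326283412), np.float64(173.45897831601297)]
plate
scene 0.01
[[ 0.4884 -0.3516  0.01  ]
 [ 0.5079 -0.186   0.01  ]
 [ 0.7276 -0.2119  0.01  ]
 [ 0.7096 -0.3755  0.01  ]]
edges [0.1667 0.2213 0.1646 0.2225] cen [ 0.6083 -0.2813  0.01  ] ang [np.float64(83.28844091970414), np.float64(-6.704639386162372), np.float64(-96.2935829429017), np.float64(173.83721714051612)]
base right edge
[0.7199 0.1386 0.008 ] [0.5505 0.1431 0.008 ] -1.5271989638351506
[0.7285 0.3864 0.008 ] [0.7254 0.2852 0.008 ]
```

```bash
python3 - <<'E'
from h import *
crop("pics/top0.png","pics/t_feed2.png",183,115,95,85,8)
crop("pics/scene0.png","pics/s_feed2.png",370,150,85,70,9)
E
```

```text
(no output)
```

View pics/t_feed2.png

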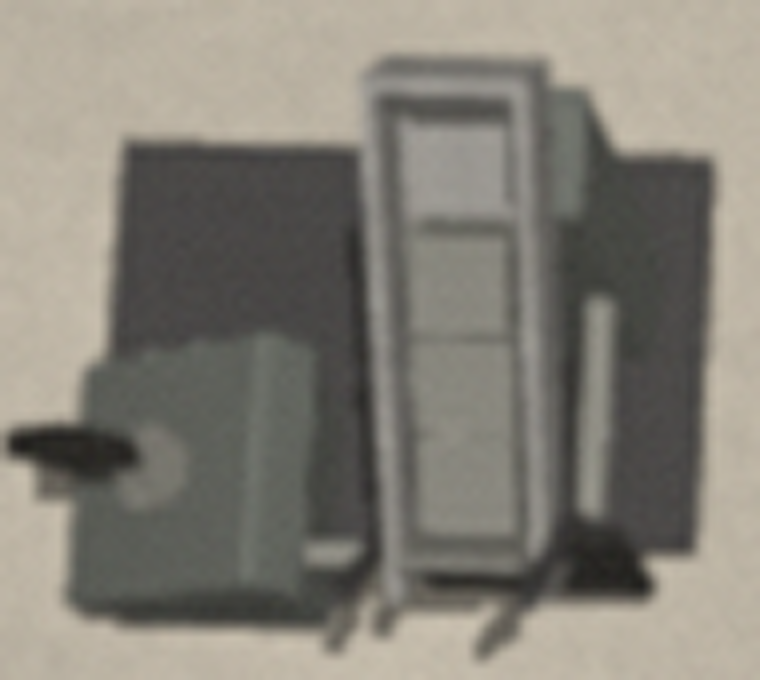

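View pics/s_feed2.png

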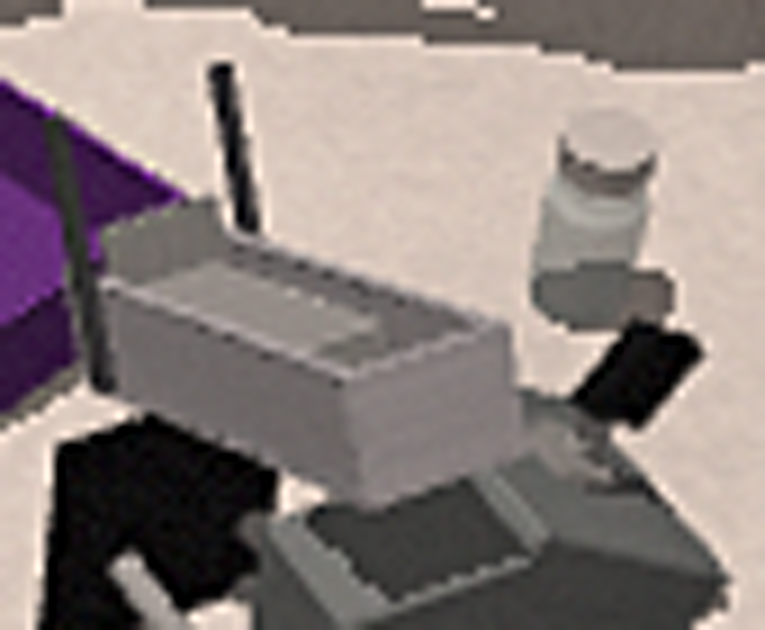

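```bash
cat >> h.py <<'E'
T2=lambda xy:uc(xy,8,183,115)
S2=lambda xy:uc(xy,9,370,150)
E
python3 - <<'E'
from h import *
np.set_printoptions(precision=4,suppress=True)
A=tri(S2((345,378)),T2((548,66)));B=tri(S2((510,325)),T2((368,72)));print("back -y,+y",A,B,np.linalg.norm(A[0]-B[0]))
print("lip -y",atz("scene",S2((108,395)),.165))
print("key bow outer end mid",tri(S2((670,338)),T2((12,443))))
# key bow four corners scene
print("bow top edge corners", tri(S2((637,320)),T2((12,433))))
def dr(fx,fy,yaw,L,h,key):
    c,s=np.cos(yaw),np.sin(yaw)
    def W(p): p=np.atleast_2d(p); return np.c_[fx+c*p[:,0]-s*p[:,1],fy+s*p[:,0]+c*p[:,1],p[:,2]]
    return W
E
```

```text
back -y,+y (array([0.6588, 0.1614, 0.2948]), np.float64(0.004625404532858365)) (array([0.6582, 0.2209, 0.2902]), np.float64(0.00322669125889699)) 0.05963740412889728
lip -y [0.5269 0.1739 0.165 ]
key bow outer end mid (array([0.5669, 0.3807, 0.1376]), np.float64(0.004980943634568891))
bow top edge corners (array([0.5653, 0.3712, 0.1513]), np.float64(0.015008295389717772))
```

```bash
cat > fit.py <<'E'
from h import *
from scipy.optimize import least_squares
np.set_printoptions(precision=4,suppress=True)
t=np.radians(30)
def ch(s,y,n): # along floor, lateral, normal ; floor top lip at (0,.,.165)
    return np.array([s*np.cos(t)-n*np.sin(t),y,.165+s*np.sin(t)+n*np.cos(t)])
def W(P,p): 
    c,s=np.cos(P[2]),np.sin(P[2]); return np.array([P[0]+c*p[0]-s*p[1],P[1]+s*p[0]+c*p[1],p[2]])
def model(P):
    L,h=P[3],P[4]
    return [("scene",S2((345,378)),ch(L,-.028,h)),("scene",S2((510,325)),ch(L,.028,h)),
    ("scene",S2((370,508)),ch(L,-.028,0)),("scene",S2((105,283)),ch(0,-.028,h)),("scene",S2((108,397)),ch(0,-.028,0)),
    ("top",T2((548,66)),ch(L,-.028,h)),("top",T2((368,70)),ch(L,.028,h)),
    ("top",T2((650,595)),np.array([.015,-.045,.044])),("scene",S2((57,440)),np.array([.015,-.045,.150]))
    ]
if __name__=="__main__":
    def res(P): return np.concatenate([(proj(c,W(P,p))[0]-uv) for c,uv,p in model(P)]+[[ (P[4]-.036)*2e3]])
    r=least_squares(res,[.53,.2,-.05,.16,.036]);print(r.x,np.degrees(r.x[2]));print(r.fun.reshape(-1)[:-1].reshape(-1,2))
    P=r.x
    ims={c:cv2.imread(f"pics/{c}0.png") for c in C}
    B={"top":(183,115,95,85,8),"scene":(370,150,85,90,7)}
    L,h=P[3],P[4]
    segs=[]
    for y in(-.028,.028): segs+=[(ch(0,y,0),ch(L,y,0)),(ch(0,y,h),ch(L,y,h)),(ch(0,y,0),ch(0,y,h)),(ch(L,y,0),ch(L,y,h))]
    segs+=[(ch(0,-.028,0),ch(0,.028,0)),(ch(L,-.028,h),ch(L,.028,h))]
    q=[np.array([.015,a,b]) for a,b in[(-.045,.044),(.045,.044),(.045,.15),(-.045,.15)]]
    segs+=list(zip(q,q[1:]+q[:1]))
    for c,(x,y,w,hh,s) in B.items():
        im=cv2.resize(ims[c][y:y+hh,x:x+w],None,fx=s,fy=s,interpolation=cv2.INTER_CUBIC)
        for a,b in segs:
            pa,pb=[((proj(c,W(P,k))[0]-[x,y]+.5)*s-.5).astype(int) for k in(a,b)]
            cv2.line(im,tuple(map(int,pa)),tuple(map(int,pb)),(0,0,255),1)
        cv2.imwrite(f"pics/ov_{c}.png",im)
E
python3 fit.py
```

```text
[ 0.52    0.2044 -0.0802  0.1827  0.0361] -4.593996002574103
[[-0.2375  1.3617]
 [ 0.1315  1.7155]
 [-1.1497 -0.3107]
 [-2.3531 -1.086 ]
 [-0.8222 -2.399 ]
 [-1.8151  1.0392]
 [-0.3774 -1.0692]
 [-0.385  -1.2592]
 [ 1.5619  1.0935]]
```

View pics/ov_top.png

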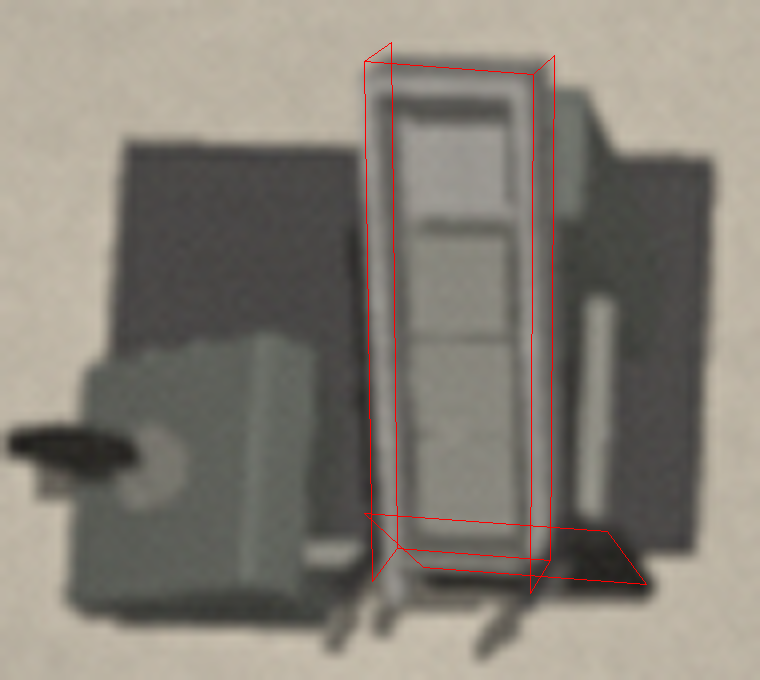

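View pics/ov_scene.png

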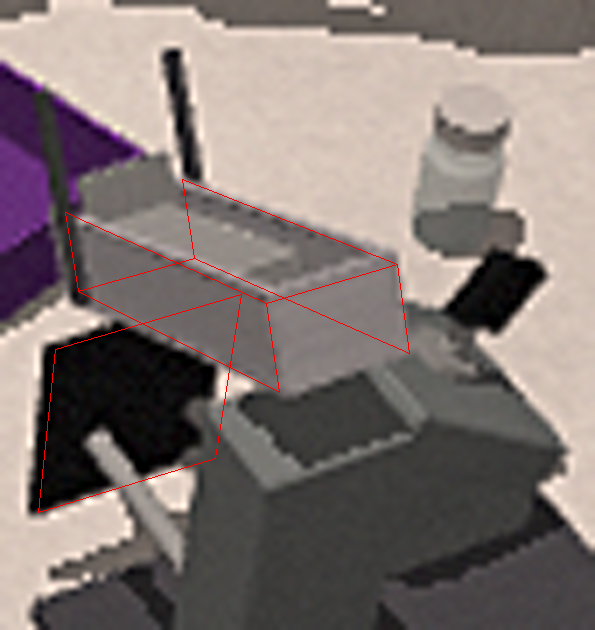

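```bash
python3 - <<'E'
from h import *
np.set_printoptions(precision=4,suppress=True)
print("rodA tip",tri(S2((52,120)),T2((487,655))),"base",tri(S2((103,385)),T2((548,575))))
print("rodB tip",tri(S2((220,68)),T2((335,645))),"base",tri(S2((248,228)),T2((378,565))))
print("rodB tip alt",tri(S2((220,68)),T2((385,632))))
E
```

```text
rodA tip (array([0.4699, 0.1823, 0.2394]), np.float64(0.004695124786493316)) base (array([0.5143, 0.1795, 0.1559]), np.float64(0.0011926849321060925))
rodB tip (array([0.4749, 0.2377, 0.2428]), np.float64(0.0055842244716311305)) base (array([0.5098, 0.2326, 0.2018]), np.float64(0.003914218823012545))
rodB tip alt (array([0.4808, 0.2257, 0.25  ]), np.float64(0.01871481391032758))
```

```bash
cat > fit2.py <<'E'
from fit import *
def obs(P):
    L,h=P[3],P[4]; rx=P[5]
    bs=P[6] # base half width unused
    o=[("scene",S2((345,378)),ch(L,-.028,h)),("scene",S2((510,325)),ch(L,.028,h)),
    ("scene",S2((370,508)),ch(L,-.028,-.006)),("scene",S2((522,440)),ch(L,.028,-.006)),
    ("top",T2((548,64)),ch(L,-.028,h)),("top",T2((366,70)),ch(L,.028,h)),
    ("top",T2((650,595)),np.array([.015,-.045,.044])),("scene",S2((57,440)),np.array([.015,-.045,.150])),("scene",S2((42,640)),np.array([.015,-.045,.044]))]
    y=.030
    o+=[("scene",S2((52,120)),ch(rx,-y,P[6])),("scene",S2((220,68)),ch(rx,y,P[6])),("top",T2((487,655)),ch(rx,-y,P[6])),("top",T2((335,645)),ch(rx,y,P[6]))]
    return o
def res(Q):
    P=Q[:7]; out=[]
    for c,uv,p in obs(P):
        w=W(P,p)+(np.r_[Q[7:9],0] if c=="top" else np.r_[Q[9:11],0])
        out.append(proj(c,w)[0]-uv)
    return np.r_[np.concatenate(out),(P[4]-.036)*1e3,Q[7:11]/.002,(Q[2]+np.radians(1.4))/np.radians(.7)]
r=least_squares(res,[.52,.2,-.03,.16,.036,0,.09,0,0,0,0]);print(r.x,np.degrees(r.x[2]));print(r.fun[:26].reshape(-1,2).T)
E
python3 fit2.py
```

```text
[ 0.5124  0.2039 -0.0598  0.1879  0.0356  0.0046  0.0879  0.0007 -0.0008
 -0.0007  0.0008] -3.4286323558796994
[[ 0.1851  0.3168 -0.3123  1.0549 -2.4404 -0.8439 -0.0986  0.476  -0.1497
  -0.6534 -1.3345  3.0951 -0.1809]
 [-0.1991 -0.099   0.0093  1.673   1.4819 -0.4677  0.5501 -0.5087  0.5763
  -0.6402 -0.0823 -0.4834 -0.5174]]
```

```bash
python3 - <<'E'
from h import *
np.set_printoptions(precision=4,suppress=True)
for l,rr in(((370,100),(548,100)),((385,100),(512,100)),):
  pass
def m(a,z): return atz("top",T2(a),z)
for zb in(.195,.205):
  a=m((449,100),.288);b=m((464,545),zb);print(a,b,np.degrees(np.arctan2(*(a-b)[[1,0]])))
# edges by gradients
g=cv2.cvtColor(cv2.imread("pics/top0.png"),cv2.COLOR_BGR2GRAY)
for r in range(126,188,4): print(r,g[r,226:256])
E
```

```text
[0.6485 0.1928 0.288 ] [0.5175 0.2022 0.195 ] -4.079364481285267
[0.6485 0.1928 0.288 ] [0.5155 0.2002 0.205 ] -3.168044336566521
126 [180 173 159 147 131 123 124 127 134 140 139 140 139 138 136 136 137 140
 141 142 145 151 142 115  98 105 117 120 121 125]
130 [179 172 161 142 114  99 109 130 130 117 118 119 118 115 114 115 117 118
 116 114 109 134 142 119  99 100 110 114 114 109]
134 [ 76  92 132 148 120  97 101 133 152 154 155 153 153 151 149 151 152 153
 152 148 122 127 143 121  99 100 109 111 113 105]
138 [ 70  82 118 142 122 100  98 126 145 152 155 153 151 151 151 150 151 151
 153 149 123 126 143 127 103  98 108 114 113  97]
142 [ 70  69  97 134 126 108  97 114 129 128 117 113 115 123 120 119 118 120
 121 121 126 126 139 122 101  92  89  84  85  79]
146 [ 55  49  81 130 133 107  95 109 124 135 136 135 133 135 135 136 135 136
 135 131 109 104 134 134 110  97  83  72  66  66]
150 [ 67  53  70 131 140 116  95  96 124 137 136 133 135 136 132 137 135 135
 137 129 108 100 131 133 115  96  84  71  65  63]
154 [ 67  55  63 114 139 122  95  93 119 136 135 136 135 133 136 134 135 135
 137
[... 361 characters left out ...]
132 133 133 136
 134 134 129 105 113 139 127 106  93  69  60 101]
170 [ 74  71  56  69 128 148 125  96  94 118 134 136 137 139 136 133 132 132
 134 134 124 108 111 138 137 112  96  69  62 110]
174 [ 74  71  60  61 107 138 125  99  91 119 133 136 135 135 134 137 134 135
 134 136 131 108 104 132 135 110  96  71  70 113]
178 [ 75  77  70  65  95 134 130 104  99 119 132 133 135 133 134 133 134 133
 134 133 131 112  96 133 140 118  93  73  70 108]
182 [100  96  74  57  81 129 132 109  98  96  96  97  99  99 100  99 100 101
 101 100  98  97 104 135 131  98  64  53  51  46]
186 [ 64  53  56  72 101 134 131 108 100  92  84  81  82  86  88  88  87  89
  93  97  99  90  77  64  54  61  75  72  54  38]
```

```bash
python3 - <<'E'
from h import *
np.set_printoptions(precision=4,suppress=True)
for zb in (.28,.29):
  a=atz("top",(238.3,130),zb); z=zb-.07
  for i in range(20):
    b=atz("top",(240.65,178),z); z=zb-np.tan(np.pi/6)*(a[0]-b[0])
  print(a,b,np.degrees(np.arctan2(*(a-b)[[1,0]])))
  # line extension to lip
  d=(a-b)/(a-b)[0]
  print("at x=.5124",b+d*(.5124-b[0]))
E
```

```text
[0.6432 0.1953 0.28  ] [0.5271 0.1987 0.213 ] -1.699203430585345
at x=.5124 [0.5124 0.1992 0.2045]
[0.6397 0.1932 0.29  ] [0.5249 0.1966 0.2237] -1.699203430585347
at x=.5124 [0.5124 0.197  0.2165]
```

```bash
cat > key.py <<'E'
from h import *
from scipy.optimize import least_squares
np.set_printoptions(precision=4,suppress=True)
import sys
yaw=np.radians(-1.7)
Rz=R.from_euler("z",yaw).as_matrix()
n=Rz@np.array([0,np.sin(np.radians(35)),np.cos(np.radians(35))]); ex=Rz@np.array([1,0,0]); ey=np.cross(n,ex)
def box(c,kx=.006,ky=.017,kz=.019):
    return [c+sx*kx*ex+sy*ky*ey+sz*kz*n for sx in(-1,1) for sy in(-1,1) for sz in(-1,1)]
if __name__=="__main__":
    print("tri",tri(S2((637,372)),T2((72,447))))
    ims={c:cv2.imread(f"pics/{c}0.png") for c in C}
    B={"top":(183,155,45,40,16),"scene":(425,175,35,35,18)}
    # mask-based fit: dark pixels in the boxes
    obs={}
    for c,(x,y,w,h,s) in B.items():
        g=ims[c][y:y+h,x:x+w].max(2); m=(g<45 if c=="top" else g<30).astype(np.uint8)
        k,lab,st,ce=cv2.connectedComponentsWithStats(m); print(c,[(a[4],np.round(b+[x,y],1)) for a,b in zip(st[1:],ce[1:]) if a[4]>8],)
    c0=tri(S2((637,372)),T2((72,447)))[0]
    for c,(x,y,w,h,s) in B.items():
        im=cv2.resize(ims[c][y:y+h,x:x+w],None,fx=s,fy=s,interpolation=cv2.INTER_CUBIC)
        hull=cv2.convexHull(((proj(c,box(c0))-[x,y]+.5)*s-.5).astype(np.int32))
        cv2.polylines(im,[hull],True,(0,0,255),1); cv2.imwrite(f"pics/key_{c}.png",im)
E
python3 key.py
```

```text
tri (array([0.5687, 0.364 , 0.1288]), np.float64(0.0007819436672312942))
top [(np.int32(36), array([192.2, 170.6]))]
scene [(np.int32(87), array([440.2, 191. ]))]
```

View pics/key_top.png

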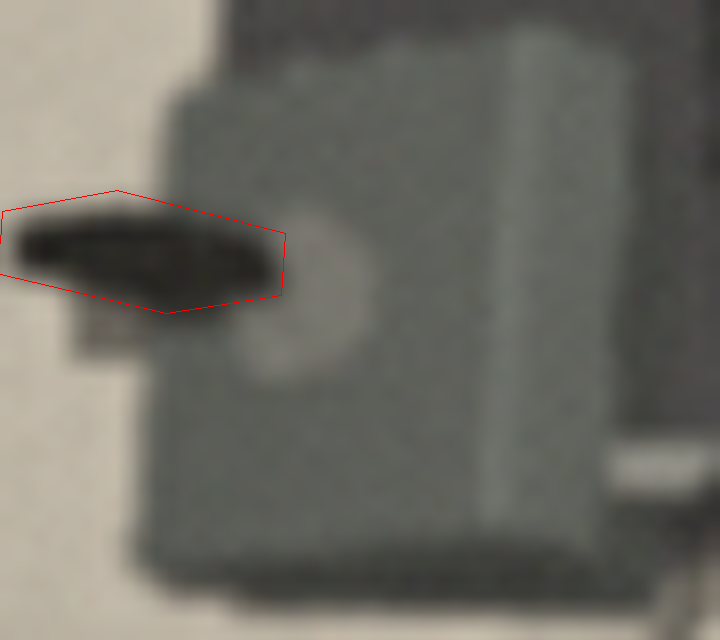

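View pics/key_scene.png

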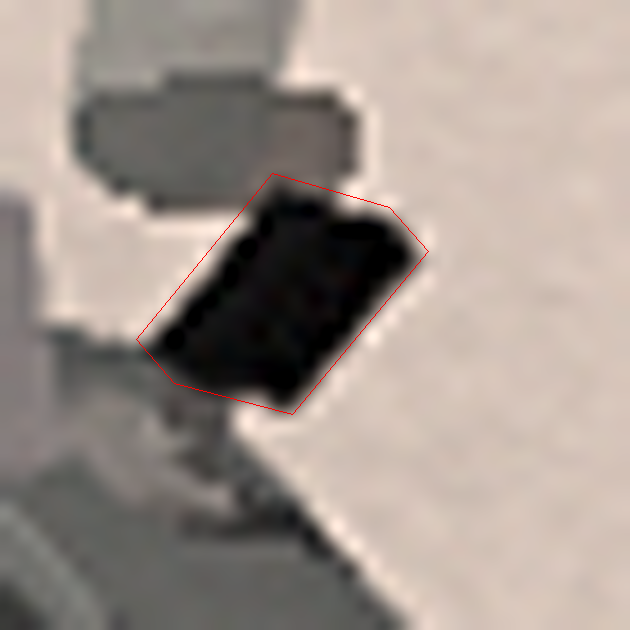

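The meant pan is the grey one at top (314,184), scene (332,248). It measures 141 x 108 mm. The other grey pan at top (423,309) is 178 x 135 mm, the one at (237,255) is purple, and the open tray at (160,94) has no handle. The crop above confirms this one's shape and its handle, which points toward the robot.

The key bow's model box sits on the black bow in both views, at about (0.569, 0.364, 0.129). I'll go to the key first: turn the tool about z, then move ahead.

Call:
{"method": "play_rows", "body": {
  "motion": [0,0,0,0,0,0.0375,-1,0,0,0,0,0,0.0375,-1,0,0,0,0,0,0.0375,-1,0,0,0,0,0,0.0375,-1,0,0,0,0,0,0.0375,-1,0,0,0,0,0,0.0375,-1,0,0,0,0,0,0.0375,-1,0,0,0,0,0,0.0375,-1,0,0,0,0,0,0.0375,-1,0,0,0,0,0,0.0375,-1,0.02,0.004,0,0,0,0,-1,0.04,0.008,0,0,0,0,-1,0.04,0.008,0,0,0,0,-1,0.04,0.008,0,0,0,0,-1,0.04,0.008,0,0,0,0,-1,0,0,0,0,0,0,-1]
}}

```text
clock: 1.43
tool_pos: [0.3542, 0.4461, 0.2306]
tcp_rot: [3.14, -0.054, 0.003]
force: [-0.3, -0.5, -1.0]
opening: 0.0854
```

Call:
{"method": "play_rows", "body": {
  "motion": [0.02,0,0,-0.0324,0,0,-1,0.03,0,0,-0.0324,0,0,-1,0.03,0,0,-0.0324,0,0,-1,0.03,0,0,-0.0324,0,0,-1,0.03,0,0,-0.0324,0,0,-1,0.03,0,0,-0.0324,0,0,-1,0.03,0,0,0,0,0,-1,0.03,0,0,0,0,0,-1,0.03,0,0,0,0,0,-1,0.02,0,0,0,0,0,-1,0,0,0,0,0,0,-1,0,0,0,0,0,0,-1]
}}

```text
clock: 2.43
tool_pos: [0.5594, 0.4414, 0.2294]
tcp_rot: [2.529, -0.039, -0.014]
force: [-0.5, 0.0, -0.9]
opening: 0.0858
```

```bash
cat > rel.py <<'E'
from h import *
from workcell import status,optics
np.set_printoptions(precision=4,suppress=True)
def now():
    s=status.sense(); return s,np.array(s["tool_pos"]),R.from_rotvec(s["tcp_rot"]).as_matrix()
def rel(p,M=None):
    s,q,Q=now(); print("joints",s["joint_positions"],"pos",q,"axes x",Q[:,0],"z",Q[:,2])
    print("shift mm tool",Q.T@(np.array(p)-q)*1e3, "full-scale",Q.T@(np.array(p)-q)/.75)
    if M is not None:
        d=R.from_matrix(Q.T@M).as_rotvec(); print("turn deg",np.degrees(d),"fs",d/np.pi)
E
python3 - <<'E'
from rel import *; from key import n,ex,ey
M=np.stack([ex,np.cross(-n,ex),-n],1)
k=np.array([.569,.364,.129]); print("n",n)
rel(k+.086*n,M)
for c in C: d=optics.get_image(c); cv2.imwrite(f"pics/{c}1.png",d["color"])
E
```

```text
n [0.017  0.5733 0.8192]
joints [ 0.7414  1.1253  0.206  -0.5305  2.1952  0.5412] pos [0.5594 0.4414 0.2294] axes x [ 0.9995 -0.031  -0.0017] z [-0.0192 -0.5742 -0.8185]
shift mm tool [11.9964  5.5389 40.3992] full-scale [0.016  0.0074 0.0539]
turn deg [ 0.0628  0.1216 -0.0081] fs [ 0.0003  0.0007 -0.    ]
```

Call:
{"method": "play_rows", "body": {
  "motion": [0.008,0.004,0.02,0,0,0,-1,0.008,0.0034,0.034,0,0,0,-1,0,0,0.04,0,0,0,-1,0,0,0.02,0,0,0,-1,0,0,0,0,0,0,-1,0,0,0,0,0,0,-1]
}}

```text
clock: 3.03
tool_pos: [0.5687, 0.3878, 0.166]
tcp_rot: [2.531, -0.037, -0.012]
force: [-0.4, -0.4, 1.2]
opening: 0.0854
```

```bash
python3 - <<'E'
from rel import *; from key import n,ex,ey
M=np.stack([ex,np.cross(-n,ex),-n],1)
k=np.array([.569,.364,.129])
rel(k+.006*n,M)
for c in C: d=optics.get_image(c); cv2.imwrite(f"pics/{c}2.png",d["color"])
print(proj("scene",k),proj("top",k))
crop("pics/scene2.png","pics/s2c.png",390,120,100,100,6)
crop("pics/top2.png","pics/t2c.png",150,120,100,90,6)
a=cv2.imread("pics/s2c.png");b=cv2.imread("pics/t2c.png");cv2.imwrite("pics/m2.png",cv2.resize(np.hstack([a[:540],b]),(800,360)))
E
```

```text
joints [ 0.6847  1.0064  0.6289 -0.4752  1.8987  0.6494] pos [0.5687 0.3878 0.166 ] axes x [ 0.9996 -0.0295 -0.0001] z [-0.017  -0.5731 -0.8193]
shift mm tool [ 0.9738 -1.7522 37.937 ] full-scale [ 0.0013 -0.0023  0.0506]
turn deg [-0.0181  0.0016  0.0094] fs [-0.0001  0.      0.0001]
[[440.2795 190.9395]] [[191.4239 170.257 ]]
```

View pics/m2.png

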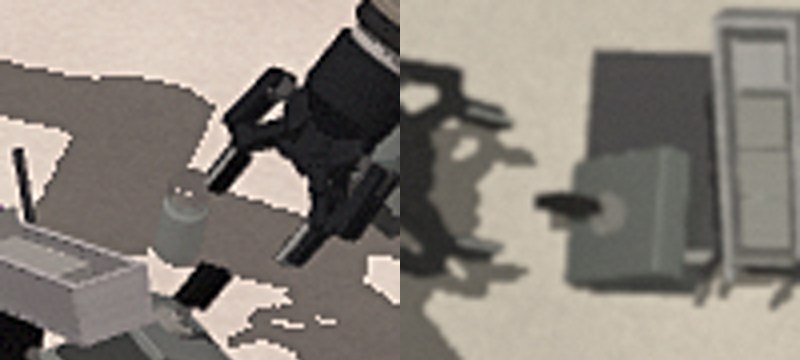

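```bash
python3 - <<'E'
from rel import *
s,q,Q=now()
for c,o,sx in(("scene",(390,120),0),("top",(150,120),400)):
    for x in(-.045,.045,0):
        print(c,x,(proj(c,q+Q@np.array([x,0,.012]))[0]-o)*4+[sx,0])
E
```

```text
scene -0.045 [194.1341 215.1456]
scene 0.045 [261.3248 288.0232]
scene 0 [227.0647 250.8633]
top -0.045 [524.0907 251.895 ]
top 0.045 [533.6064 132.2441]
top 0 [528.8758 191.7274]
```

Call:
{"method": "play_rows", "body": {
  "motion": [0.001,-0.002,0.02,0,0,0,-1,0,0,0.02,0,0,0,-1,0,0,0.01,0,0,0,-1,0,0,0,0,0,0,-1,0,0,0,0,0,0,-1]
}}

```text
clock: 3.55
tool_pos: [0.5701, 0.3679, 0.1338]
tcp_rot: [2.531, -0.038, -0.011]
force: [-0.0, 0.0, 0.4]
opening: 0.0854
```

```bash
python3 - <<'E'
from rel import *; from key import n,ex,ey
k=np.array([.569,.364,.129])
rel(k+.006*n)
for c in C: d=optics.get_image(c); cv2.imwrite(f"pics/{c}3.png",d["color"])
crop("pics/scene3.png","pics/s2c.png",400,140,80,80,5)
crop("pics/top3.png","pics/t2c.png",160,130,80,80,5)
a=cv2.imread("pics/s2c.png");b=cv2.imread("pics/t2c.png");cv2.imwrite("pics/m3.png",np.hstack([a,b]))
E
```

```text
joints [ 0.6642  0.992   0.7461 -0.4694  1.7969  0.68  ] pos [0.5701 0.3679 0.1338] axes x [ 0.9996 -0.0298  0.0009] z [-0.0163 -0.5726 -0.8197]
shift mm tool [-0.9666  0.455   0.2111] full-scale [-0.0013  0.0006  0.0003]
```

View pics/m3.png

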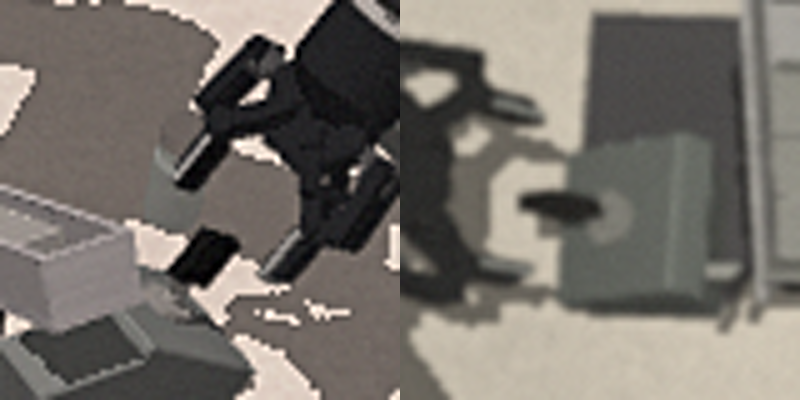

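```bash
python3 - <<'E'
from rel import *
s,q,Q=now()
for z in(-.02,-.01,0,.012,.025):
    r=[]
    for c,o,sx in(("scene",(400,140),0),("top",(160,130),400)):
        for x in(-.045,.045):
            r.append((proj(c,q+Q@np.array([x,0,z]))[0]-o+.5)*5+[sx,0])
    print(z,np.round(r).tolist())
print(tri(np.array([180,185])/5-.5+[400,140],np.array([145,270])/5-.5+[160,130]),tri(np.array([268,278])/5-.5+[400,140],np.array([145,118])/5-.5+[160,130]))
E
```

```text
-0.02 [[191.0, 181.0], [275.0, 273.0], [516.0, 268.0], [528.0, 119.0]]
-0.01 [[181.0, 193.0], [264.0, 285.0], [530.0, 271.0], [542.0, 123.0]]
0 [[172.0, 205.0], [254.0, 297.0], [544.0, 273.0], [556.0, 127.0]]
0.012 [[160.0, 220.0], [242.0, 312.0], [561.0, 277.0], [572.0, 131.0]]
0.025 [[148.0, 235.0], [228.0, 328.0], [579.0, 281.0], [590.0, 136.0]]
(array([0.5258, 0.3674, 0.1514]), np.float64(0.008077289317164572)) (array([0.6171, 0.37  , 0.1504]), np.float64(0.0037740464752120226))
```

Call:
{"method": "play_rows", "body": {
  "motion": [0,0,0,0,0,0,0,0,0,0,0,0,0,0.5,0,0,0,0,0,0,0.5,0,0,0,0,0,0,0.5,0,0,0,0,0,0,0.5],
  "squeeze": 20
}}

```text
clock: 4.07
tool_pos: [0.57, 0.3673, 0.133]
tcp_rot: [2.531, -0.038, -0.012]
force: [-0.7, -0.6, 0.2]
opening: 0.0258
```

```bash
python3 - <<'E'
from rel import *
for c in C: d=optics.get_image(c); cv2.imwrite(f"pics/{c}4.png",d["color"])
crop("pics/scene4.png","pics/s2c.png",400,140,80,80,5)
crop("pics/top4.png","pics/t2c.png",160,130,80,80,5)
a=cv2.imread("pics/s2c.png");b=cv2.imread("pics/t2c.png");cv2.imwrite("pics/m4.png",np.hstack([a,b]))
E
```

```text
(no output)
```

View pics/m4.png

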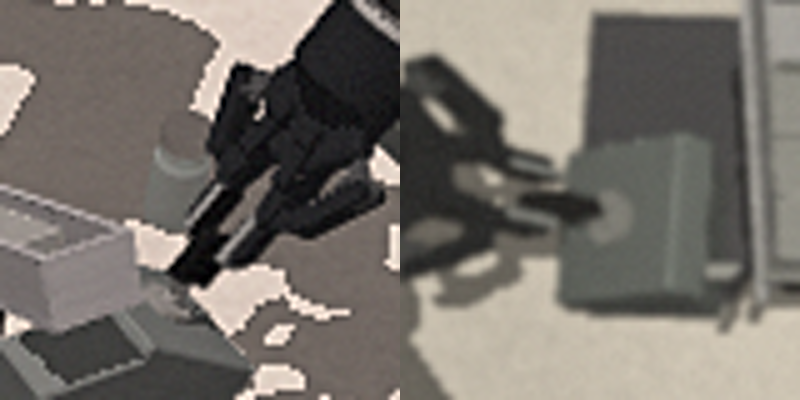

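Call:
{"method": "play_rows", "body": {
  "motion": [-0.005,0,0.01,0,0,0,0.4,0,0,0,0,0,0,0.5,0,0,0,0,0,0,0.6,0,0,0,0,0,0,0.7,0,0,0,0,0,0,0.8,0,0,0,0,0,0,0.9,0,0,0,0,0,0,1,0,0,0,0,0,0,1],
  "squeeze": 30
}}

```text
clock: 4.83
tool_pos: [0.5684, 0.3628, 0.1269]
tcp_rot: [2.532, -0.039, -0.006]
force: [9.7, -1.7, -3.2]
opening: 0.0112
```

```bash
python3 - <<'E'
from rel import *
print(now()[0])
for c in C: d=optics.get_image(c); cv2.imwrite(f"pics/{c}5.png",d["color"])
crop("pics/scene5.png","pics/s2c.png",400,140,80,80,5)
crop("pics/top5.png","pics/t2c.png",160,130,80,80,5)
a=cv2.imread("pics/s2c.png");b=cv2.imread("pics/t2c.png");cv2.imwrite("pics/m5.png",np.hstack([a,b]))
E
```

```text
{'clock': 4.8333, 'joint_positions': array([ 0.661 ,  0.9837,  0.7826, -0.4693,  1.7675,  0.6917]), 'joint_vel': array([-0.0008, -0.0007,  0.0012, -0.0006,  0.0013, -0.    ]), 'joint_efforts': array([  3.6915, -72.1014, -22.445 ,  -0.6475,   3.9673,  -0.0131]), 'tool_pos': array([0.5684, 0.3628, 0.1269]), 'tcp_rot': array([ 2.532 , -0.0391, -0.006 ]), 'force': array([ 9.7303, -1.7312, -3.1552]), 'wrist_torque': array([ 0.4658, -1.2007,  0.7907]), 'opening': 0.011187739714288585}
```

View pics/m5.png

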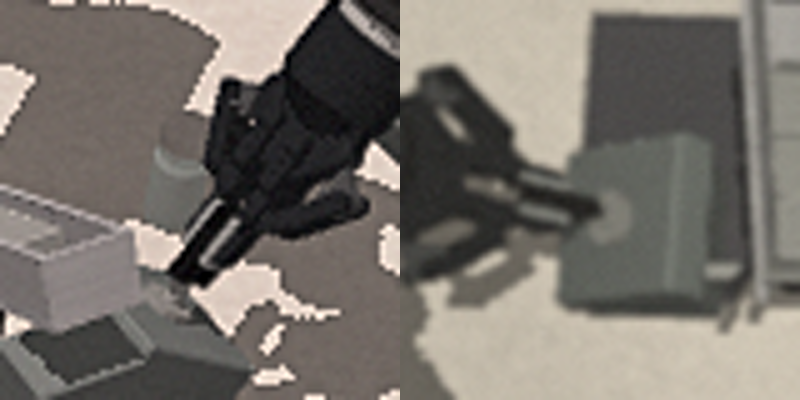

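Call:
{"method": "play_rows", "body": {
  "motion": [0.0035,0,0,0,0,0,1,0,0,0,0,0,0,1,0,0,0,0,0,0.03,1,0,0,0,0,0,0.03,1,0,0,0,0,0,0.03,1,0,0,0,0,0,0.03,1,0,0,0,0,0,0,1]
}}

```text
clock: 5.52
tool_pos: [0.568, 0.363, 0.1267]
tcp_rot: [2.483, -0.516, 0.137]
force: [-2.8, -1.2, -1.2]
opening: 0.011
```

```bash
python3 - <<'E'
from rel import *
s,q,Q=now();print(s["force"],Q.T@s["force"],s["wrist_torque"],Q.T@s["wrist_torque"],s["joint_positions"])
E
```

```text
[-2.8341 -1.1851 -1.1629] [-2.4579  1.3812  1.6852] [ 0.2543  0.5183 -0.2622] [ 0.0063 -0.628  -0.0874] [ 0.6607  0.9876  0.7757 -0.4677  1.7756  1.0678]
```

Call:
{"method": "play_rows", "body": {
  "motion": [0,0,0,0,0,0.03,1,0,0,0,0,0,0.03,1,0,0,0,0,0,0.03,1,0,0,0,0,0,0.03,1,0,0,0,0,0,0.03,1,0,0,0,0,0,0.03,1,0,0,0,0,0,0.03,1,0,0,0,0,0,0.03,1,0,0,0,0,0,0.02,1,0,0,0,0,0,0,1,0,0,0,0,0,0,1]
}}

```text
clock: 6.43
tool_pos: [0.5669, 0.3642, 0.126]
tcp_rot: [2.127, -1.485, 0.444]
force: [-6.5, 1.8, -3.3]
opening: 0.011
```

```bash
python3 - <<'E'
from rel import *
s,q,Q=now();print(s["force"],Q.T@s["force"],Q.T@s["wrist_torque"],s["joint_positions"])
from key import n,ex
M=np.stack([ex,np.cross(-n,ex),-n],1); print(np.degrees(R.from_matrix(M.T@Q).as_rotvec()))
for c in C: d=optics.get_image(c); cv2.imwrite(f"pics/{c}6.png",d["color"])
crop("pics/scene6.png","pics/s2c.png",400,140,80,80,5)
crop("pics/top6.png","pics/t2c.png",160,130,80,80,5)
a=cv2.imread("pics/s2c.png");b=cv2.imread("pics/t2c.png");cv2.imwrite("pics/m6.png",np.hstack([a,b]))
E
```

```text
[-6.4972  1.7644 -3.2816] [-5.3798  4.8861  1.8108] [-0.7051 -1.3825 -0.1268] [ 0.6621  0.988   0.7762 -0.465   1.7755  1.8783]
[-0.053  -0.1925 68.0823]
```

View pics/m6.png

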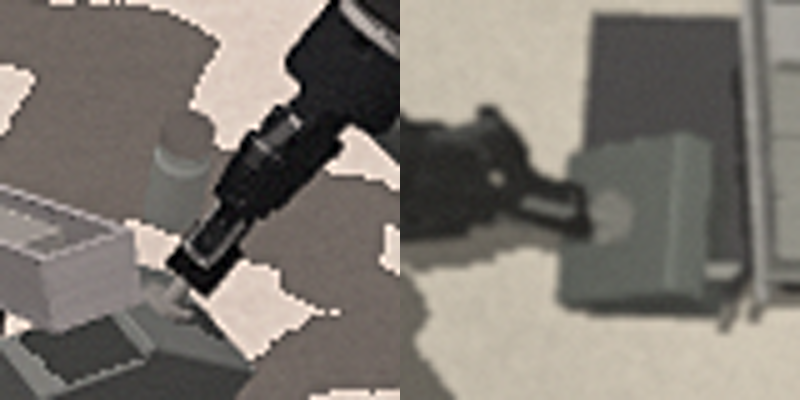

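Call:
{"method": "play_rows", "body": {
  "motion": [0,0,0,0,0,0.015,1,0,0,0,0,0,0.01,1,0,0,0,0,0,0,1,0,0,0,0,0,0,1]
}}

```text
clock: 6.87
tool_pos: [0.5669, 0.3643, 0.1259]
tcp_rot: [2.075, -1.572, 0.472]
force: [-5.5, 3.4, -2.9]
opening: 0.0115
```

```bash
cat > st.py <<'E'
from rel import *
s,q,Q=now();print(s["clock"],q,s["force"],Q.T@s["force"],Q.T@s["wrist_torque"],s["opening"])
from key import n,ex
M=np.stack([ex,np.cross(-n,ex),-n],1); print(np.degrees(R.from_matrix(M.T@Q).as_rotvec()))
E
python3 st.py
```

```text
6.8667 [0.5669 0.3643 0.1259] [-5.499   3.4217 -2.9453] [-5.8364  4.0297  0.5653] [-0.5956 -1.2739 -0.6343] 0.011521734714684146
[-0.0449 -0.1814 72.5231]
```

Call:
{"method": "play_rows", "body": {
  "motion": [0,0,0,0,0,0,-1,0,0,0,0,0,0,-1,0,0,0,0,0,0,-1,0,0,0,0,0,0,-1,0,0,0,0,0,0,-1,0,0,0,0,0,0,-1,0,0,0,0,0,0,-1,0,0,0,0,0,0,-1,0,0,-0.02,0,0,0,-1,0,0,-0.03,0,0,0,-1,0,0,-0.03,0,0,0,-1,0,0,-0.03,0,0,0,-1,0,0,-0.03,0,0,0,-1,0,0,0,0,0,0,-1]
}}

```text
clock: 8.03
tool_pos: [0.5708, 0.4258, 0.2167]
tcp_rot: [2.077, -1.583, 0.481]
force: [0.4, 0.2, 0.7]
opening: 0.0856
```

```bash
python3 st.py; python3 - <<'E'
from rel import *
for c in C: d=optics.get_image(c); cv2.imwrite(f"pics/{c}7.png",d["color"])
crop("pics/scene7.png","pics/s2c.png",370,130,100,80,4)
crop("pics/top7.png","pics/t2c.png",160,110,100,80,4)
a=cv2.imread("pics/s2c.png");b=cv2.imread("pics/t2c.png");cv2.imwrite("pics/m7.png",np.hstack([a,b]))
E
```

```text
8.0333 [0.5708 0.4258 0.2167] [0.3512 0.2345 0.7165] [ 0.2988 -0.273  -0.7265] [ 0.0842 -0.2491  0.0413] 0.08563692079432524
[ 0.4987  0.072  73.0368]
```

View pics/m7.png

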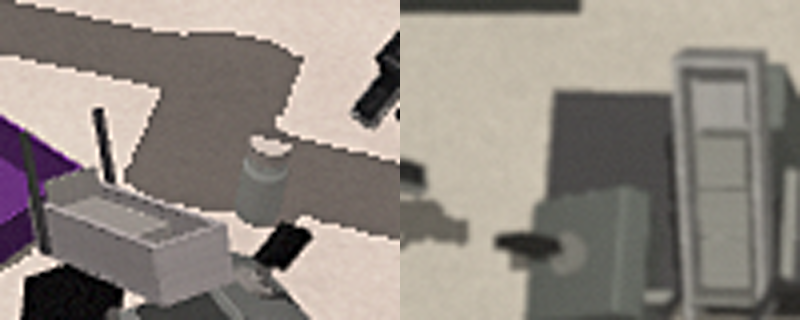

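```bash
cat >> h.py <<'E'
def down(yawdeg):
    a=np.radians(yawdeg); x=np.array([np.cos(a),np.sin(a),0]); z=np.array([0,0,-1.]); return np.stack([x,np.cross(z,x),z],1)
E
python3 - <<'E'
from rel import *
rel([.45,.426,.30],down(-94.5))
# pan remeasure from clear image with finer crops
crop("pics/top7.png","pics/pan_t.png",285,150,60,85,7)
crop("pics/scene7.png","pics/pan_s.png",300,205,65,75,8)
E
```

```text
joints [ 0.7168  1.086   0.3354 -0.5101  2.1013  1.8422] pos [0.5707 0.4235 0.2124] axes x [ 0.2703 -0.7918  0.5478] z [-0.016  -0.5726 -0.8197]
shift mm tool [ 13.382  130.2909 -71.2454] full-scale [ 0.0178  0.1737 -0.095 ]
turn deg [  4.3119 -34.8509  19.2736] fs [ 0.024  -0.1936  0.1071]
```

View pics/pan_t.png

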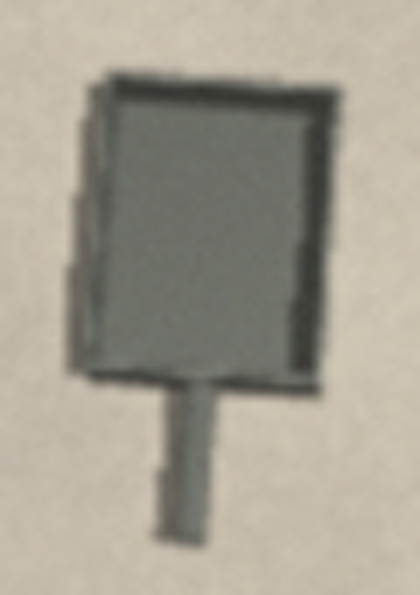

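View pics/pan_s.png

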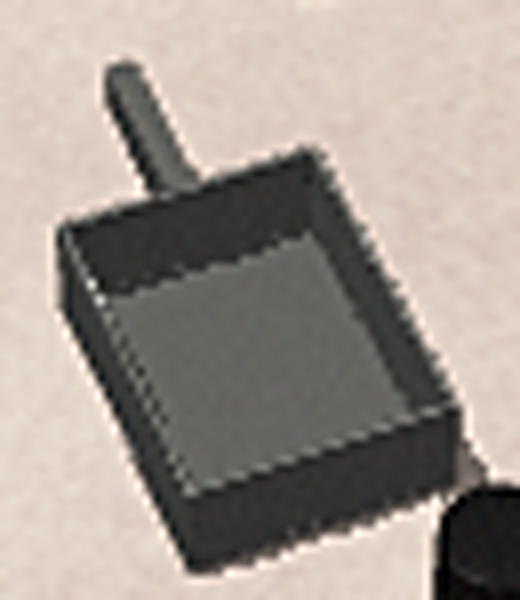

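```bash
cat > panfit.py <<'E'
from h import *
from scipy.optimize import least_squares
np.set_printoptions(precision=4,suppress=True)
def fit(obs,z0=0,x0=(.55,0,0)):
    def W(P,p): c,s=np.cos(P[2]),np.sin(P[2]);return np.array([P[0]+c*p[0]-s*p[1],P[1]+s*p[0]+c*p[1],p[2]+z0])
    def res(P): return np.concatenate([proj(c,W(P,p))[0]-uv for c,uv,p in obs])
    r=least_squares(res,x0,loss="soft_l1");print(r.x,np.degrees(r.x[2]));print(np.round(r.fun,1));return r.x
if __name__=="__main__":
    t=lambda p:uc(p,7,285,150); s=lambda p:uc(p,8,300,205)
    c=[(.07,.055,.05),(.07,-.055,.05),(-.07,-.055,.05),(-.07,.055,.05),(-.145,0,.046)]
    ot=[("top",t(p),q) for p,q in zip([(112,72),(342,90),(320,392),(88,380),(183,544)],c)]
    os=[("scene",s(p),q) for p,q in zip([(460,405),(188,493),(60,228),(318,150),(122,62)],c)]
    fit(ot);fit(os);fit(ot+os)
E
python3 panfit.py
```

```text
[ 0.5467 -0.0077 -0.0849] -4.863598932231793
[-0.6  0.1  0.5  0.3  0.3 -0.  -1.1 -1.2  0.6  0.4]
[ 0.5508 -0.006  -0.0782] -4.478650928293691
[ 0.4  0.3 -0.1  0.5 -0.4 -0.4  0.  -0.6 -0.  -0.1]
[ 0.5485 -0.0065 -0.0822] -4.7069223233218125
[-1.  -0.4  0.1 -0.3 -0.  -0.6 -1.4 -1.7  0.3 -0.1 -0.2 -0.1 -0.7 -0.
 -0.8 -0.9 -0.3 -1.  -0.3 -0.5]
```

Call:
{"method": "play_rows", "body": {
  "motion": [0,0,-0.04,0,0,0,-1,0,0,-0.04,0,0,0,-1,0,0,0,0.0034,-0.0277,0.0153,-1,0,0,0,0.0034,-0.0277,0.0153,-1,0,0,0,0.0034,-0.0277,0.0153,-1,0,0,0,0.0034,-0.0277,0.0153,-1,0,0,0,0.0034,-0.0277,0.0153,-1,0,0,0,0.0034,-0.0277,0.0153,-1,0,0,0,0.0034,-0.0277,0.0153,-1,0,0,0,0,0,0,-1]
}}

```text
clock: 8.97
tool_pos: [0.5646, 0.4389, 0.2487]
tcp_rot: [-2.128, 2.307, 0.0]
force: [-0.0, -1.2, -0.5]
opening: 0.0855
```

```bash
python3 - <<'E'
from rel import *
rel([.44,.426,.29],down(-94.5))
E
```

```text
joints [0.5534 0.7108 0.8547 0.0007 1.5734 2.2048] pos [0.5646 0.4389 0.2487] axes x [-0.0805 -0.9968 -0.0022] z [ 0.0019  0.0021 -1.    ]
shift mm tool [ 22.7495 123.0611 -41.6159] full-scale [ 0.0303  0.1641 -0.0555]
turn deg [-0.1018  0.1271 -0.1184] fs [-0.0006  0.0007 -0.0007]
```

Call:
{"method": "play_rows", "body": {
  "motion": [0,0.02,-0.03,0,0,0,-1,0,0.035,-0.025,0,0,0,-1,0.02,0.035,0,0,0,0,-1,0.02,0.035,0,0,0,0,-1,0.03,0.03,0,0,0,0,-1,0.04,0.007,0,0,0,0,-1,0.04,0,0,0,0,0,-1,0.04,0,0,0,0,0,-1,0.04,0,0,0,0,0,-1,0.04,0,0,0,0,0,-1,0.04,0,0,0,0,0,-1,0.04,0,0,0,0,0,-1,0.04,0,0,0,0,0,-1,0.04,0,0,0,0,0,-1,0.04,0,0,0,0,0,-1,0.04,0,0,0,0,0,-1,0.04,0,0,0,0,0,-1,0.03,0,0,0,0,0,-1,0,0,0,0,0,0,-1]
}}

```text
clock: 10.55
tool_pos: [0.4114, 0.0149, 0.2887]
tcp_rot: [-2.135, 2.304, -0.002]
force: [0.1, 0.1, 0.9]
opening: 0.0854
```

```bash
python3 - <<'E'
from rel import *
rel([.4389,.0025,.039],down(-94.7))
E
```

```text
joints [-0.1502  0.0844  1.6981 -0.0004  1.3575  1.4967] pos [0.4114 0.0149 0.2887] axes x [-0.0759 -0.9971  0.0006] z [ 0.0016 -0.0007 -1.    ]
shift mm tool [ 10.125  -27.9737 249.7418] full-scale [ 0.0135 -0.0373  0.333 ]
turn deg [-0.0922 -0.0313  0.3492] fs [-0.0005 -0.0002  0.0019]
```

Call:
{"method": "play_rows", "body": {
  "motion": [0.0065,-0.018,0.03,0,0,0.002,-1,0.007,-0.019,0.04,0,0,0,-1,0,0,0.04,0,0,0,-1,0,0,0.04,0,0,0,-1,0,0,0.04,0,0,0,-1,0,0,0.04,0,0,0,-1,0,0,0.04,0,0,0,-1,0,0,0.03,0,0,0,-1,0,0,0.02,0,0,0,-1,0,0,0,0,0,0,-1,0,0,0,0,0,0,-1]
}}

```text
clock: 11.47
tool_pos: [0.4395, 0.0069, 0.0487]
tcp_rot: [-2.131, 2.305, 0.001]
force: [-0.5, 0.2, -0.1]
opening: 0.0858
```

```bash
python3 - <<'E'
from rel import *
rel([.4389,.0025,.039],down(-94.7))
for c in C: d=optics.get_image(c); cv2.imwrite(f"pics/{c}8.png",d["color"])
crop("pics/scene8.png","pics/s2c.png",270,170,100,110,4)
crop("pics/top8.png","pics/t2c.png",270,150,100,110,4)
a=cv2.imread("pics/s2c.png");b=cv2.imread("pics/t2c.png");cv2.imwrite("pics/m8.png",np.hstack([a,b]))
E
```

```text
joints [-0.1606  0.4471  1.9802  0.0033  0.7131  1.4862] pos [0.4395 0.0069 0.0487] axes x [-0.0784 -0.9969 -0.0021] z [ 0.0016  0.002  -1.    ]
shift mm tool [4.4625 0.3041 9.6754] full-scale [0.006  0.0004 0.0129]
turn deg [-0.0809  0.1192  0.2013] fs [-0.0004  0.0007  0.0011]
```

View pics/m8.png

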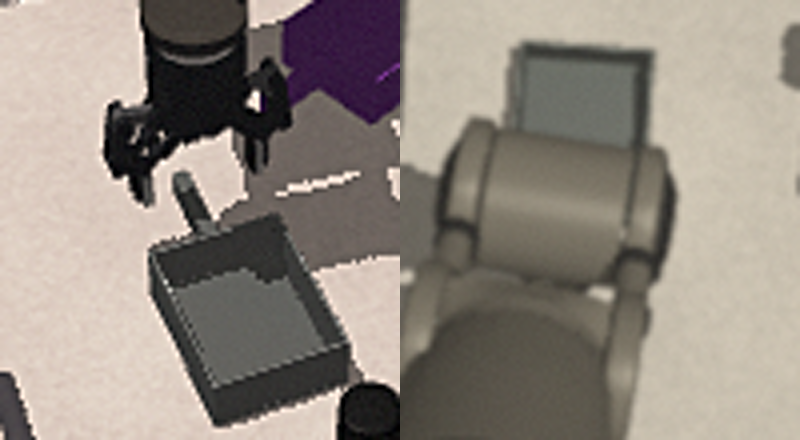

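Call:
{"method": "play_rows", "body": {
  "motion": [0.006,0,0.008,0,0,0,-1,0,0,0.008,0,0,0,-1,0,0,0,0,0,0,-0.5,0,0,0,0,0,0,0,0,0,0,0,0,0,0.3,0,0,0,0,0,0,0.5,0,0,0,0,0,0,0.7,0,0,0,0,0,0,1,0,0,0,0,0,0,1,0,0,0,0,0,0,1],
  "squeeze": 60
}}

```text
clock: 12.4
tool_pos: [0.4399, 0.0019, 0.0377]
tcp_rot: [-2.127, 2.305, -0.004]
force: [-1.1, -0.4, 4.1]
opening: 0.0117
```

```bash
python3 - <<'E'
from rel import *
rel([.4389,.0025,.039],down(-94.7)); s=now()[0];print(s["force"],s["wrist_torque"],s["opening"])
for c in C: d=optics.get_image(c); cv2.imwrite(f"pics/{c}9.png",d["color"])
crop("pics/scene9.png","pics/s2c.png",270,170,100,110,5)
E
```

```text
joints [-0.1721  0.4672  1.9913  0.0043  0.6781  1.4753] pos [0.4399 0.0019 0.0377] axes x [-0.0799 -0.9968 -0.0022] z [ 0.0054  0.0018 -1.    ]
shift mm tool [-0.5049  1.064  -1.3287] full-scale [-0.0007  0.0014 -0.0018]
turn deg [-0.3008  0.1263  0.1196] fs [-0.0017  0.0007  0.0007]
[-1.0852 -0.4156  4.0566] [0.0567 0.2079 0.0497] 0.011736966560111984
```

View pics/s2c.png

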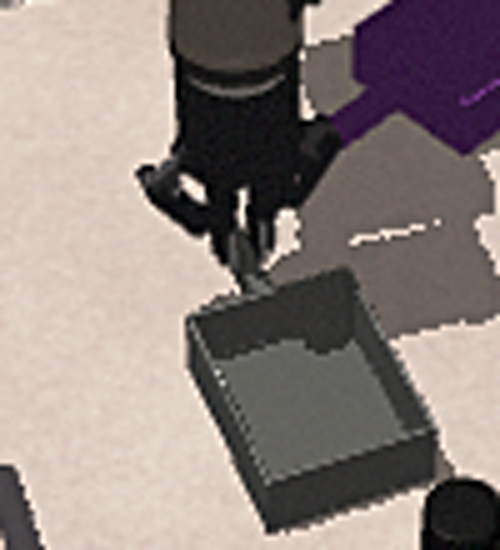

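Call:
{"method": "play_rows", "body": {
  "motion": [0,0,0,0,0,0,1,0,0,0,0,0,0,1,0,0,-0.01,0,0,0,1,0,0,-0.02,0,0,0,1,0,0,-0.03,0,0,0,1,0,0,-0.03,0,0,0,1,0,0,-0.03,0,0,0,1,0,0,-0.01,0,0,0,1,0,0,0,0,0,0,1,0,0,0,0,0,0,1],
  "squeeze": 100
}}

```text
clock: 13.33
tool_pos: [0.4391, 0.0018, 0.1345]
tcp_rot: [-2.127, 2.305, -0.003]
force: [-0.7, 0.3, -1.0]
opening: 0.0102
```

```bash
python3 - <<'E'
from rel import *
rel([.304,.205,.118],down(-91.7)); s=now()[0];print(s["force"],s["wrist_torque"],s["opening"])
for c in C: d=optics.get_image(c); cv2.imwrite(f"pics/{c}10.png",d["color"])
E
```

```text
joints [-0.1728  0.2991  1.8929  0.0033  0.9451  1.4761] pos [0.4391 0.0018 0.1345] axes x [-0.08   -0.9968 -0.0022] z [ 0.0049  0.0019 -1.    ]
shift mm tool [-191.7406  150.9569   16.1977] full-scale [-0.2557  0.2013  0.0216]
turn deg [-0.2738  0.122  -2.8896] fs [-0.0015  0.0007 -0.0161]
[-0.707   0.2846 -1.0491] [0.0213 0.197  0.0078] 0.010186039739091143
```

View pics/scene10.png

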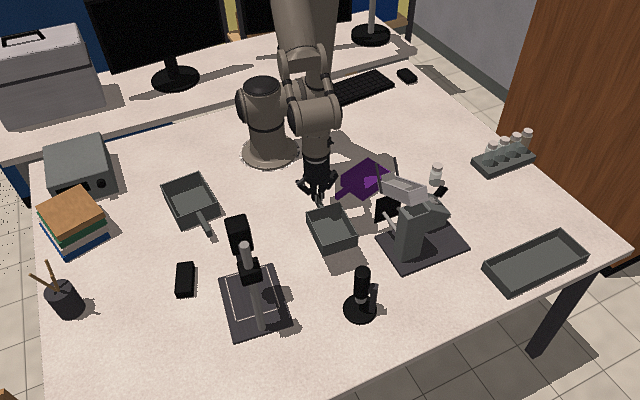

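Call:
{"method": "play_rows", "body": {
  "motion": [0,0.015,0,0,0,-0.004,1,0,0.03,0,0,0,-0.004,1,0,0.035,0,0,0,-0.004,1,0,0.035,0,0,0,-0.004,1,-0.01,0.035,0,0,0,0,1,-0.02,0.03,0,0,0,0,1,-0.03,0.015,0,0,0,0,1,-0.03,0,0,0,0,0,1,-0.03,0,0,0,0,0,1,-0.03,0,0,0,0,0,1,-0.03,0,0,0,0,0,1,-0.03,0,0,0,0,0,1,-0.02,0,0,0,0,0,1,-0.01,0,0,0,0,0,1,0,0,0,0,0,0,1,0,0,0,0,0,0,1]
}}

```text
clock: 14.77
tool_pos: [0.2981, 0.188, 0.1339]
tcp_rot: [-2.187, 2.251, -0.003]
force: [-1.0, -0.8, -1.3]
opening: 0.0105
```

```bash
python3 - <<'E'
from rel import *
rel([.304,.205,.118],down(-91.7)); s=now()[0];print(s["force"],s["wrist_torque"],s["opening"])
for c in C: d=optics.get_image(c); cv2.imwrite(f"pics/{c}11.png",d["color"])
crop("pics/scene11.png","pics/s11.png",340,130,120,120,5)
crop("pics/top11.png","pics/t11.png",180,110,120,120,5)
E
```

```text
joints [ 0.3444  0.1547  2.0996 -0.0004  0.8838  1.9442] pos [0.2981 0.188  0.1339] axes x [-0.0288 -0.9996 -0.001 ] z [ 0.0034  0.0009 -1.    ]
shift mm tool [-17.1479  -5.3628  15.906 ] full-scale [-0.0229 -0.0072  0.0212]
turn deg [-0.1918  0.058   0.0512] fs [-0.0011  0.0003  0.0003]
[-0.9893 -0.8123 -1.308 ] [-0.0448  0.1847 -0.014 ] 0.010459595805990669
```

View pics/s11.png

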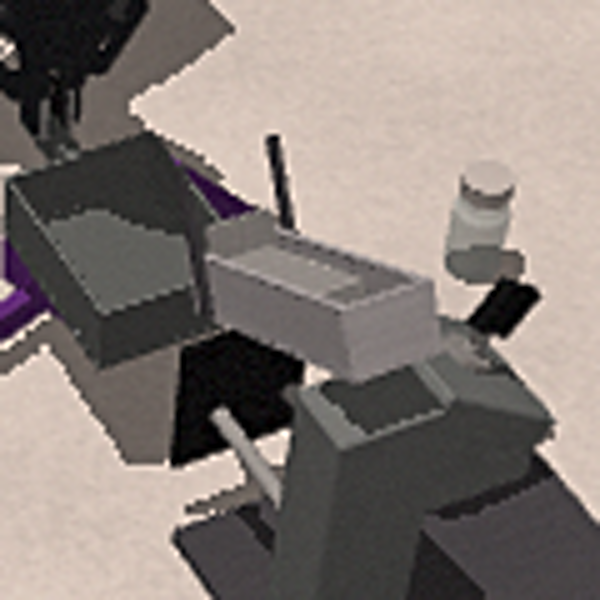

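View pics/t11.png

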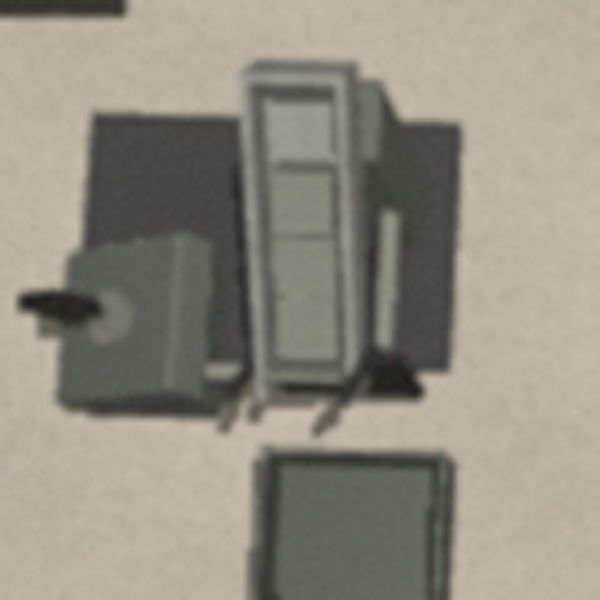

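```bash
python3 - <<'E'
from h import *
np.set_printoptions(precision=4,suppress=True)
t=lambda p:uc(p,5,180,110)
for p in[(262,452),(455,457)]: print(atz("top",t(p),.147))
s=lambda p:uc(p,5,340,130)
for p in[(220,322),(103,318)]: print("scene front rim",atz("scene",s((p)),.147))
print("paddle -y front lower corner",atz("top",t((423,397)),.044), "scene",atz("scene",s((170,465)),.044),"upper",atz("scene",s((183,350)),.15))
E
```

```text
[0.4755 0.2353 0.147 ]
[0.4723 0.1223 0.147 ]
scene front rim [0.5168 0.1887 0.147 ]
scene front rim [0.4819 0.1265 0.147 ]
paddle -y front lower corner [0.527  0.1557 0.044 ] scene [0.5283 0.1546 0.044 ] upper [0.5299 0.1548 0.15  ]
```

Call:
{"method": "play_rows", "body": {
  "motion": [-0.01,0,0.007,0,0,0,1,-0.015,0,0.014,0,0,0,1,0,-0.01,0,0,0,0,1,0,-0.02,0,0,0,0,1,0,-0.02,0,0,0,0,1,0,-0.01,0,0,0,0,1,0,0,0,0,0,0,1,0,0,0,0,0,0,1]
}}

```text
clock: 15.53
tool_pos: [0.3441, 0.2054, 0.1188]
tcp_rot: [-2.184, 2.253, -0.003]
force: [0.6, -0.8, -1.7]
opening: 0.0106
```

```bash
python3 - <<'E'
from rel import *
rel([.372,.207,.118],down(-91.7)); s=now()[0];print(s["force"],s["wrist_torque"],s["opening"])
for c in C: d=optics.get_image(c); cv2.imwrite(f"pics/{c}12.png",d["color"])
crop("pics/scene12.png","pics/s12.png",340,130,120,120,5)
crop("pics/top12.png","pics/t12.png",180,110,120,120,5)
E
```

```text
joints [0.3463 0.2619 2.0069 0.     0.8683 1.9479] pos [0.3441 0.2054 0.1188] axes x [-0.0308 -0.9995 -0.0016] z [ 0.0042  0.0015 -1.    ]
shift mm tool [ -2.4632 -27.8351   0.9687] full-scale [-0.0033 -0.0371  0.0013]
turn deg [-0.2364  0.0936 -0.0668] fs [-0.0013  0.0005 -0.0004]
[ 0.5816 -0.8093 -1.7262] [0.0023 0.1431 0.0078] 0.010553437461663286
```

View pics/s12.png

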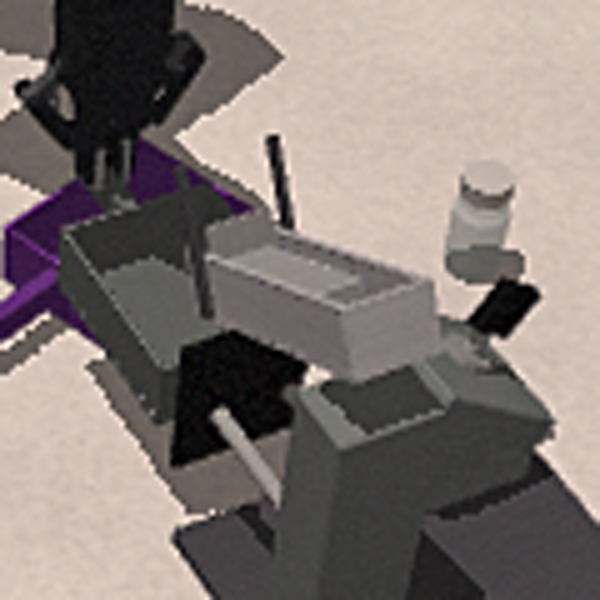

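View pics/t12.png

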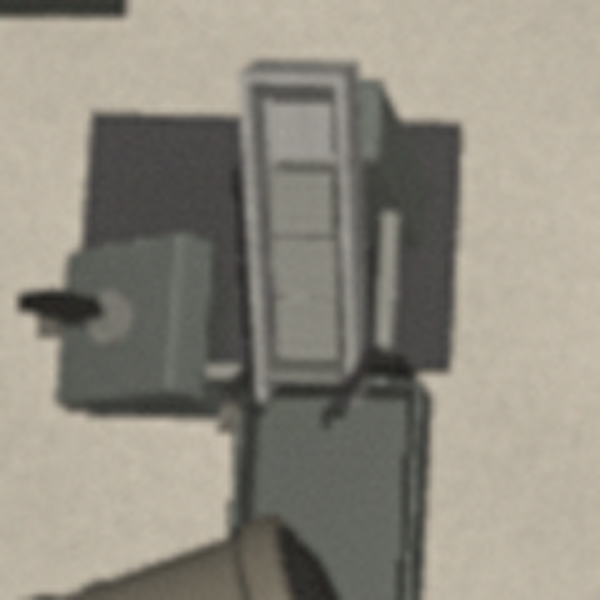

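Call:
{"method": "play_rows", "body": {
  "motion": [-0.004,-0.006,0,0,0,0,1,0,-0.012,0,0,0,0,1,0,-0.012,0,0,0,0,1,0,-0.01,0,0,0,0,1,0,0,0,0,0,0,1,0,0,0,0,0,0,1,0,0,0,0,0,0,1]
}}

```text
clock: 16.22
tool_pos: [0.3707, 0.2077, 0.1178]
tcp_rot: [2.186, -2.253, -0.006]
force: [-13.3, 3.4, -1.2]
opening: 0.0104
```

```bash
python3 - <<'E'
from rel import *
rel([.372,.207,.118],down(-91.7)); s=now()[0];print(s["force"],s["wrist_torque"],s["opening"])
for c in C: d=optics.get_image(c); cv2.imwrite(f"pics/{c}13.png",d["color"])
crop("pics/scene13.png","pics/s13.png",340,130,120,120,5)
crop("pics/top13.png","pics/t13.png",180,110,120,120,5)
E
```

```text
joints [0.3284 0.3065 1.9424 0.0026 0.8968 1.9277] pos [0.3707 0.2077 0.1178] axes x [-0.0302 -0.9995 -0.0004] z [-0.0045  0.0006 -1.    ]
shift mm tool [ 0.6318 -1.3059 -0.228 ] full-scale [ 0.0008 -0.0017 -0.0003]
turn deg [ 0.2606  0.0245 -0.0279] fs [ 0.0014  0.0001 -0.0002]
[-13.2821   3.4438  -1.1619] [ 0.5221  2.286  -0.0083] 0.01035896331615357
```

View pics/s13.png

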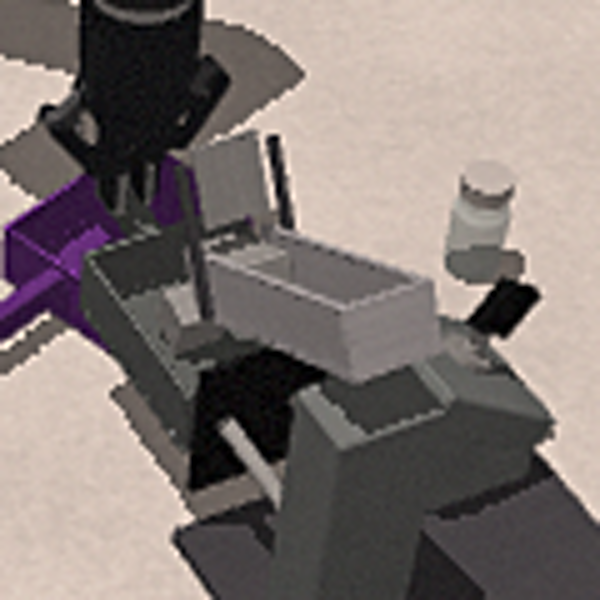

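View pics/t13.png

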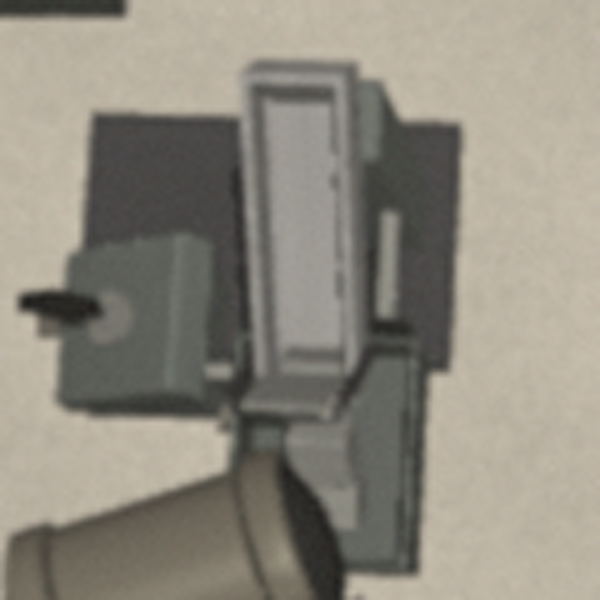

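Call:
{"method": "play_rows", "body": {
  "motion": [0,0,0,0,0,0,1,0,0,0,0,0,0,1,0,0,0,0,0,0,1,0,0,0,0,0,0,1,0,0,0,0,0,0,1,0,0,0,0,0,0,1]
}}

```text
clock: 16.82
tool_pos: [0.3707, 0.2075, 0.1178]
tcp_rot: [2.186, -2.252, -0.005]
force: [-12.5, 2.7, -1.5]
opening: 0.0103
```

```bash
python3 - <<'E'
from rel import *
s=now()[0];print(s["tool_pos"],s["force"],s["wrist_torque"],s["opening"])
for c in C: d=optics.get_image(c); cv2.imwrite(f"pics/{c}14.png",d["color"])
crop("pics/scene14.png","pics/s14.png",340,130,120,120,5)
crop("pics/top14.png","pics/t14.png",180,110,120,120,5)
E
```

```text
[0.3707 0.2075 0.1178] [-12.4734   2.6758  -1.4769] [ 0.3735  2.216  -0.0083] 0.01026281017001387
```

View pics/s14.png

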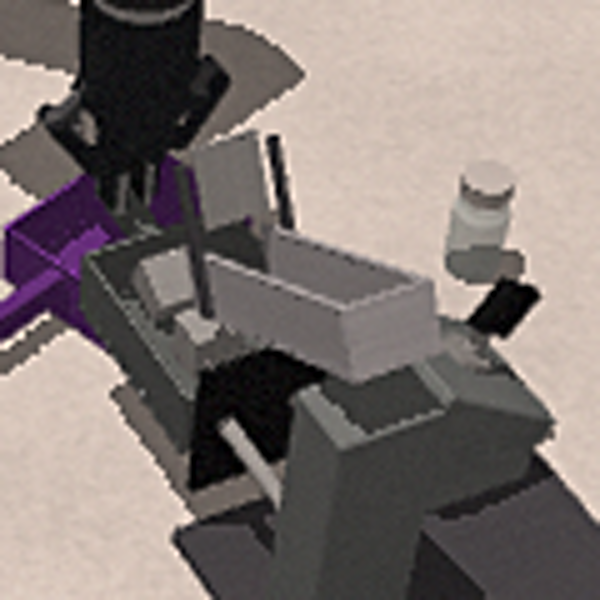

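View pics/t14.png

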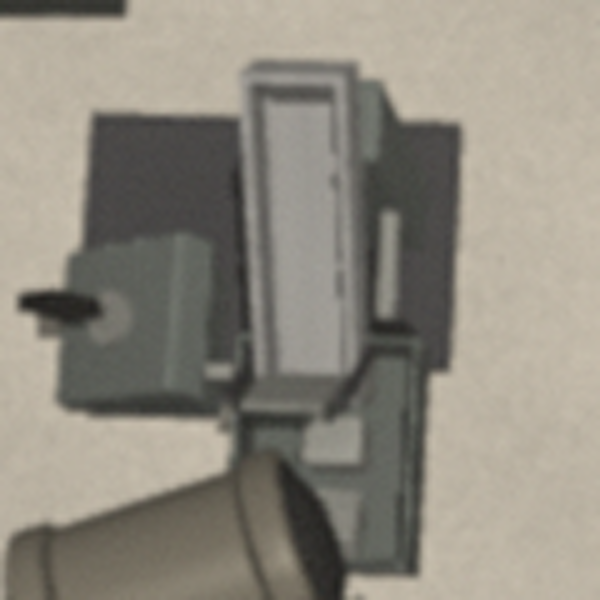

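Call:
{"method": "play_rows", "body": {
  "motion": [0,0.006,0,0,0,0,1,0,0.012,0,0,0,0,1,0,0.016,0,0,0,0,1,0,0.02,0,0,0,0,1,0,0.02,0,0,0,0,1,0,0.012,0,0,0,0,1,0,0.006,0,0,0,0,1,0,0,0,0,0,0,1,0,0,0,0,0,0,1]
}}

```text
clock: 17.67
tool_pos: [0.3064, 0.2103, 0.1192]
tcp_rot: [-2.184, 2.249, -0.005]
force: [0.3, 0.1, -2.8]
opening: 0.0106
```

```bash
python3 - <<'E'
from rel import *
rel([.46,-.268,.11],down(-96.4));s=now()[0];print(s["force"],s["wrist_torque"],s["opening"])
for c in C: d=optics.get_image(c); cv2.imwrite(f"pics/{c}15.png",d["color"])
crop("pics/scene15.png","pics/s15.png",340,130,120,120,5)
crop("pics/top15.png","pics/t15.png",180,110,120,120,5)
E
```

```text
joints [ 0.3948  0.2121  2.0784 -0.0006  0.8438  1.9956] pos [0.3064 0.2103 0.1192] axes x [-0.0295 -0.9996 -0.0026] z [ 0.0069  0.0024 -1.    ]
shift mm tool [ 473.5541 -167.6483    9.1035] full-scale [ 0.6314 -0.2235  0.0121]
turn deg [-0.3869  0.1655  4.7066] fs [-0.0021  0.0009  0.0261]
[ 0.2925  0.1088 -2.8376] [0.0674 0.2313 0.0012] 0.010596882463368054
```

View pics/s15.png

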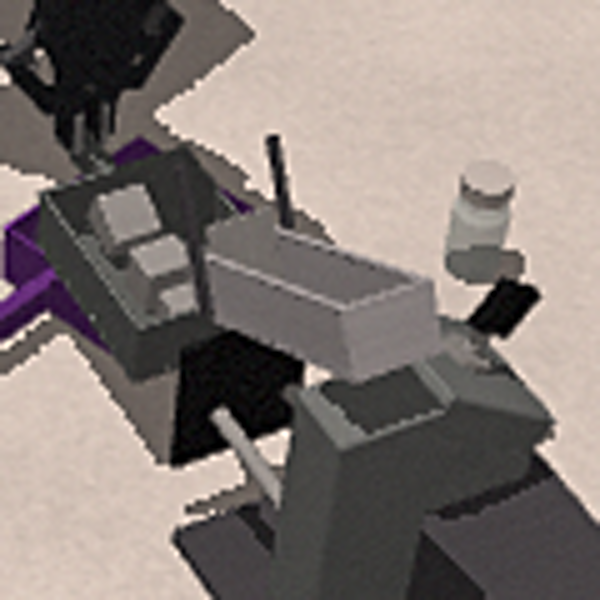

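View pics/t15.png

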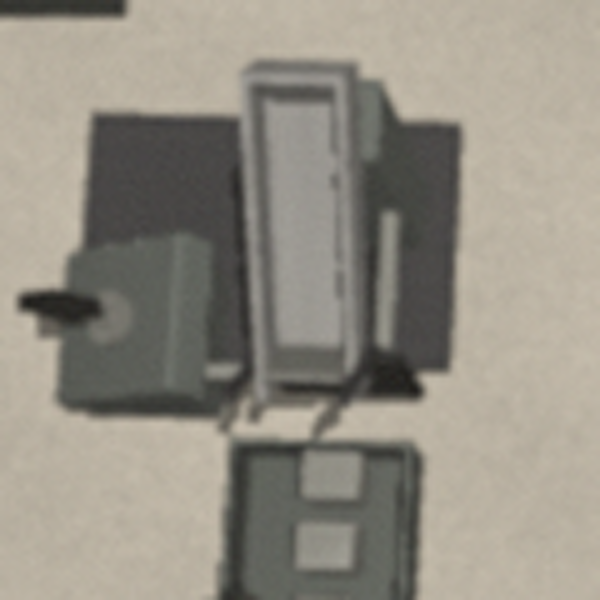

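```bash
python3 - <<'E'
from h import *
np.set_printoptions(precision=4,suppress=True)
print("adapter top",[atz("scene",SS(p),.034) for p in[(55,305),(110,300),(113,402),(50,410)]])
print("adapter top-cam",[atz("top",TS(p),.034) for p in[(490,525),(560,545)]], atz("top",(450,213),.034))
print("micro",atz("top",(320,126),.01),atz("scene",(360,312),.01))
# edges of plate right side for yaw
E
```

```text
adapter top [array([ 0.3955, -0.4492,  0.034 ]), array([ 0.4122, -0.4025,  0.034 ]), array([ 0.5211, -0.4288,  0.034 ]), array([ 0.505 , -0.4799,  0.034 ])]
adapter top-cam [array([ 0.5096, -0.4356,  0.034 ]), array([ 0.4964, -0.4802,  0.034 ])] [ 0.4497 -0.4403  0.034 ]
micro [ 0.7493 -0.024   0.01  ] [ 0.775  -0.0288  0.01  ]
```

Call:
{"method": "play_rows", "body": {
  "motion": [0.01,-0.008,0,0,0,0,1,0.02,-0.013,0,0,0,0,1,0.03,-0.013,0,0,0,0,1,0.035,-0.013,0,0,0,0,1,0.035,-0.013,0,0,0,0.0026,1,0.035,-0.013,0,0,0,0.0026,1,0.035,-0.013,0,0,0,0.0026,1,0.035,-0.013,0,0,0,0.0026,1,0.035,-0.013,0,0,0,0.0026,1,0.035,-0.013,0,0,0,0.0026,1,0.035,0,0,0,0,0.0026,1,0.035,0,0,0,0,0.0026,1,0.035,0,0,0,0,0.0026,1,0.035,0,0,0,0,0.0026,1,0.035,0,0,0,0,0,1,0.035,0,0,0,0,0,1,0.035,0,0,0,0,0,1,0.03,0,0,0,0,0,1,0.02,0,0,0,0,0,1,0.01,0,0,0,0,0,1]
}}

```text
clock: 19.43
tool_pos: [0.3658, -0.2528, 0.1183]
tcp_rot: [-2.089, 2.341, -0.005]
force: [0.7, -0.2, -2.6]
opening: 0.0105
```

Call:
{"method": "play_rows", "body": {
  "motion": [0,0,0,0,0,0,1,0,0,0,0,0,0,1]
}}

```text
clock: 19.6
tool_pos: [0.3656, -0.2499, 0.1181]
tcp_rot: [-2.09, 2.339, -0.002]
force: [-0.1, 0.5, -2.3]
opening: 0.0101
```

```bash
python3 - <<'E'
from rel import *
rel([.385,-.258,.07],down(-96.4));s=now()[0];print(s["force"],s["wrist_torque"],s["opening"])
rel([.4708,-.2679,.07],down(-96.4))
for c in C: d=optics.get_image(c); cv2.imwrite(f"pics/{c}16.png",d["color"])
crop("pics/scene16.png","pics/s16.png",140,130,180,200,3)
crop("pics/top16.png","pics/t16.png",340,90,130,160,4)
E
```

```text
joints [-0.7766  0.3313  1.9018  0.0064  0.9069  0.9025] pos [ 0.3656 -0.2499  0.1181] axes x [-0.112  -0.9937 -0.003 ] z [ 0.0047  0.0025 -1.    ]
shift mm tool [  6.0484 -19.9886  48.1606] full-scale [ 0.0081 -0.0267  0.0642]
turn deg [-0.252   0.1707 -0.0315] fs [-0.0014  0.0009 -0.0002]
[-0.1436  0.4989 -2.2925] [-0.0127  0.2633 -0.0086] 0.010062457997631795
joints [-0.7766  0.3313  1.9018  0.0064  0.9069  0.9025] pos [ 0.3656 -0.2499  0.1181] axes x [-0.112  -0.9937 -0.003 ] z [ 0.0047  0.0025 -1.    ]
shift mm tool [   6.2758 -106.3567   48.5397] full-scale [ 0.0084 -0.1418  0.0647]
turn deg [-0.252   0.1707 -0.0315] fs [-0.0014  0.0009 -0.0002]
```

View pics/s16.png

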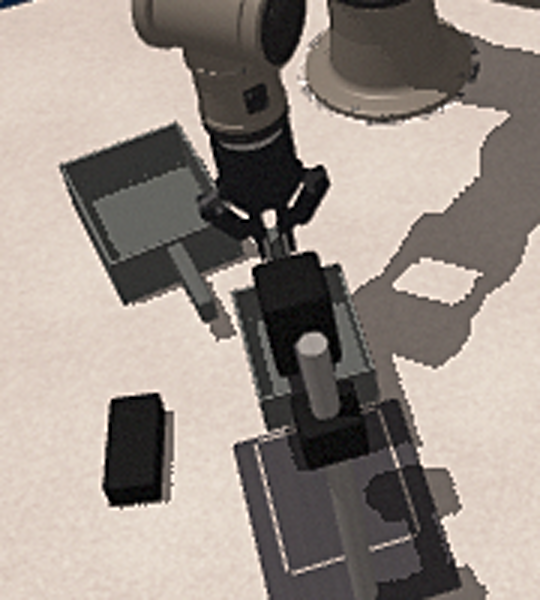

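View pics/t16.png

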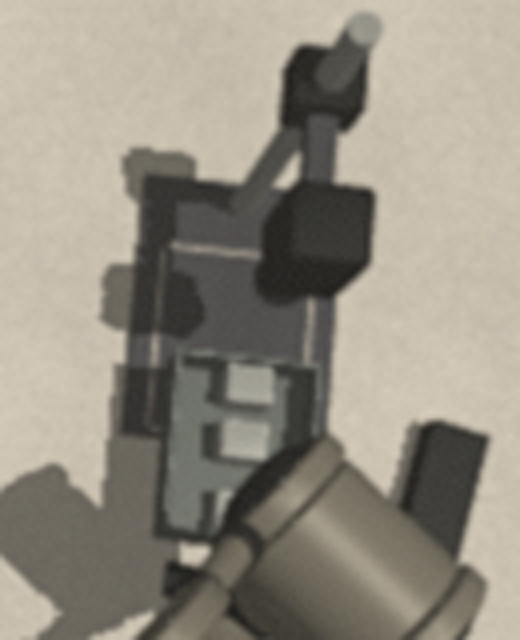

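Call:
{"method": "play_rows", "body": {
  "motion": [0,0,0.015,0,0,0,1,0.004,0,0.025,0,0,0,1,0.0044,0,0.02,0,0,0,1,0,-0.01,0,0,0,0,1,0,-0.02,0,0,0,0,1,0,-0.025,0,0,0,0,1,0,-0.025,0,0,0,0,1,0,-0.025,0,0,0,0,1,0,-0.02,0,0,0,0,1,0,-0.012,0,0,0,0,1,0,-0.004,0,0,0,0,1,0,0,0,0,0,0,1,0,0,0,0,0,0,1]
}}

```text
clock: 20.78
tool_pos: [0.4698, -0.2674, 0.0739]
tcp_rot: [-2.092, 2.338, -0.002]
force: [0.1, 0.4, -2.4]
opening: 0.0103
```

```bash
python3 - <<'E'
from rel import *
rel([.4708,-.2679,.0477],down(-96.4));s=now()[0];print(s["force"],s["wrist_torque"],s["opening"])
for c in C: d=optics.get_image(c); cv2.imwrite(f"pics/{c}17.png",d["color"])
crop("pics/scene17.png","pics/s17.png",190,190,120,160,4)
crop("pics/top17.png","pics/t17.png",340,90,130,160,4)
E
```

```text
joints [-0.6619  0.5444  1.6834  0.0056  0.9119  1.0164] pos [ 0.4698 -0.2674  0.0739] axes x [-0.1108 -0.9938 -0.0028] z [ 0.0043  0.0023 -1.    ]
shift mm tool [ 0.4251 -0.9316 26.1782] full-scale [ 0.0006 -0.0012  0.0349]
turn deg [-0.2297  0.1589  0.0401] fs [-0.0013  0.0009  0.0002]
[ 0.0712  0.4422 -2.3804] [0.0097 0.2204 0.0668] 0.010297987741738365
```

View pics/s17.png

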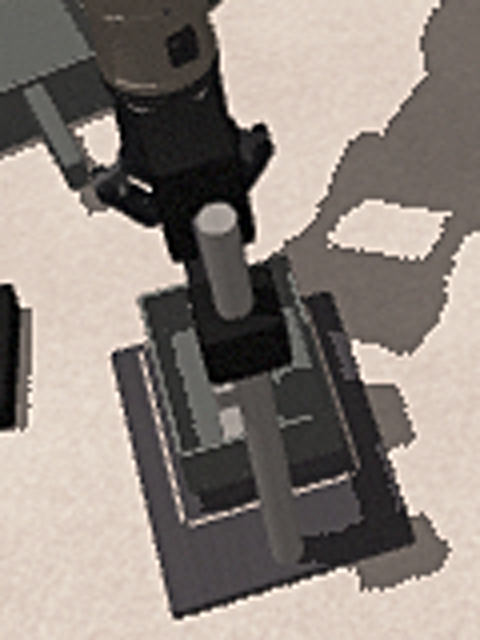

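View pics/t17.png

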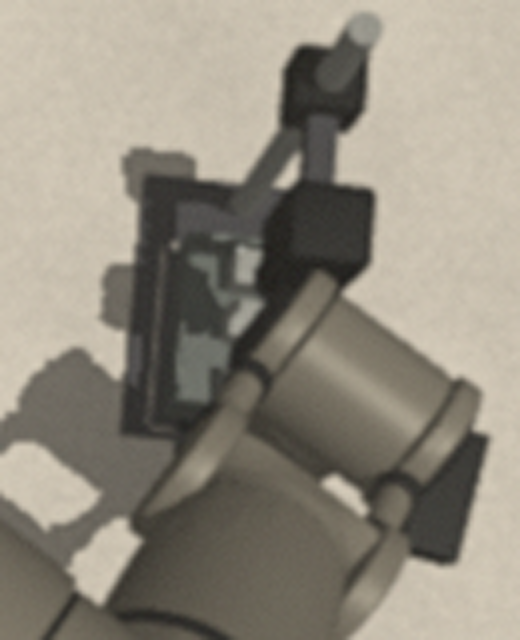

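Call:
{"method": "play_rows", "body": {
  "motion": [0,-0.001,0.012,0,0,0,1,0,0,0.012,0,0,0,1,0,0,0.006,0,0,0,1,0,0,0,0,0,0,1,0,0,0,0,0,0,1]
}}

```text
clock: 21.3
tool_pos: [0.4708, -0.2679, 0.0507]
tcp_rot: [-2.091, 2.338, -0.001]
force: [0.4, 0.1, -1.7]
opening: 0.0102
```

```bash
python3 - <<'E'
from rel import *
rel([.4708,-.2679,.0477],down(-96.4));s=now()[0];print(s["force"],s["wrist_torque"],s["opening"])
for c in C: d=optics.get_image(c); cv2.imwrite(f"pics/{c}18.png",d["color"])
crop("pics/scene18.png","pics/s18.png",200,230,100,100,6)
crop("pics/top18.png","pics/t18.png",360,120,80,80,7)
E
```

```text
joints [-0.6616  0.58    1.6988  0.006   0.8612  1.017 ] pos [ 0.4708 -0.2679  0.0507] axes x [-0.1115 -0.9938 -0.0031] z [ 0.0041  0.0026 -1.    ]
shift mm tool [-0.0013 -0.0249  3.0379] full-scale [-0.     -0.      0.0041]
turn deg [-0.2144  0.1766 -0.0013] fs [-0.0012  0.001  -0.    ]
[ 0.3798  0.0599 -1.7396] [ 0.0054  0.1973 -0.0101] 0.010163551275154354
```

View pics/s18.png

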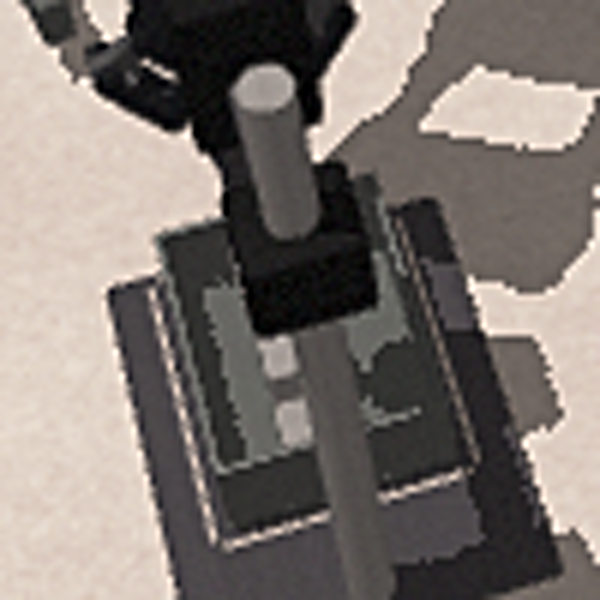

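View pics/t18.png

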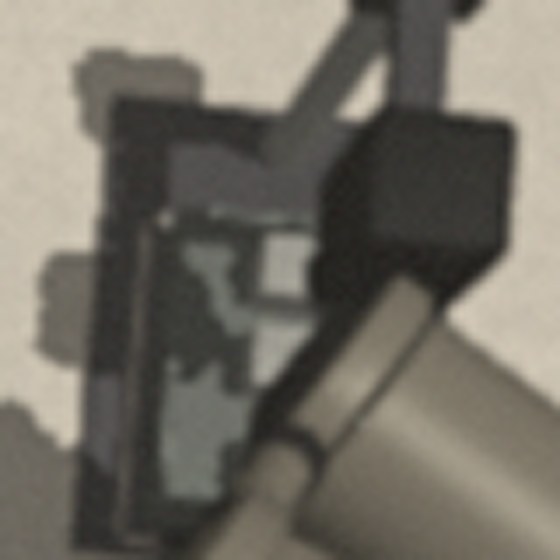

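```bash
python3 - <<'E'
from h import *
np.set_printoptions(precision=4,suppress=True)
s=lambda p:uc(p,6,200,230); t=lambda p:uc(p,7,360,120)
o=[atz("scene",s(p),.01) for p in[(225,550),(475,468)]];print("outline back corners",o)
r=[atz("scene",s(p),.063) for p in[(216,470),(158,238),(470,408)]];print("rim -y+x, -y-x, +y+x?",r)
print("stand frame:")
a=np.radians(-6.4);M=np.array([[np.cos(a),np.sin(a)],[-np.sin(a),np.cos(a)]])
for q in o+r: print(M@(q[:2]-[.579,-.280])*1e3)
print("predicted rim px",[(proj("scene",[.579+np.cos(a)*x-np.sin(a)*y,-.28+np.sin(a)*x+np.cos(a)*y,.063])[0]-[200,230]+.5)*6 for x,y in[(.07,-.055),(-.07,-.055),(.07,.055)]])
# top view: rim +y+x corner and outline +y side
print("top rim +y+x, +y-x",[M@(atz("top",t(p),.063)[:2]-[.579,-.28])*1e3 for p in[(175,215),(155,535)]])
print("top outline +y +x, +y line low",[M@(atz("top",t(p),.01)[:2]-[.579,-.28])*1e3 for p in[(150,212),(122,540)]])
E
```

```text
outline back corners [array([ 0.6514, -0.3471,  0.01  ]), array([ 0.662 , -0.2274,  0.01  ])]
rim -y+x, -y-x, +y+x? [array([ 0.6435, -0.3406,  0.063 ]), array([ 0.5093, -0.3252,  0.063 ]), array([ 0.6638, -0.2259,  0.063 ])]
stand frame:
[ 79.3955 -58.6094]
[76.6184 61.5207]
[ 70.9051 -53.0694]
[-64.2443 -52.6721]
[78.2303 63.1641]
predicted rim px [array([211.85  , 470.1085]), array([151.3874, 230.6406]), array([448.4642, 399.1201])]
top rim +y+x, +y-x [array([64.3096, 56.8036]), array([-84.9295,  53.2045])]
top outline +y +x, +y line low [array([80.5933, 61.2194]), array([-79.3356,  60.6586])]
```

Call:
{"method": "play_rows", "body": {
  "motion": [0,0,0.002,0,0,0,1,0,0,0.002,0,0,0,1,0,0,0,0,0,0,1,0,0,0,0,0,0,1]
}}

```text
clock: 21.73
tool_pos: [0.4714, -0.2681, 0.0485]
tcp_rot: [-2.091, 2.338, -0.004]
force: [-0.6, -0.3, -1.4]
opening: 0.0106
```

```bash
python3 - <<'E'
from rel import *
s=now()[0];print(s["tool_pos"],s["force"],s["wrist_torque"],s["opening"])
E
```

```text
[ 0.4714 -0.2681  0.0485] [-0.6161 -0.2648 -1.426 ] [-0.0183 -0.0033  0.0187] 0.010576928707222153
```

Call:
{"method": "play_rows", "body": {
  "motion": [0,0,0.0015,0,0,0,1,0,0,0,0,0,0,1,0,0,0,0,0,0,0.6,0,0,0,0,0,0,0.3,0,0,0,0,0,0,0.1,0,0,0,0,0,0,0,0,0,0,0,0,0,-0.2,0,0,0,0,0,0,-0.2]
}}

```text
clock: 22.4
tool_pos: [0.4712, -0.268, 0.0472]
tcp_rot: [-2.091, 2.338, -0.003]
force: [-1.0, -1.0, -0.2]
opening: 0.0509
```

```bash
python3 - <<'E'
from rel import *
s=now()[0];print(s["tool_pos"],s["force"],s["wrist_torque"],s["opening"])
for c in C: d=optics.get_image(c); cv2.imwrite(f"pics/{c}19.png",d["color"])
crop("pics/scene19.png","pics/s19.png",190,200,110,130,5)
E
```

```text
[ 0.4712 -0.268   0.0472] [-1.0054 -0.9619 -0.2331] [-0.0134 -0.0213  0.0006] 0.05087026321401234
```

View pics/s19.png

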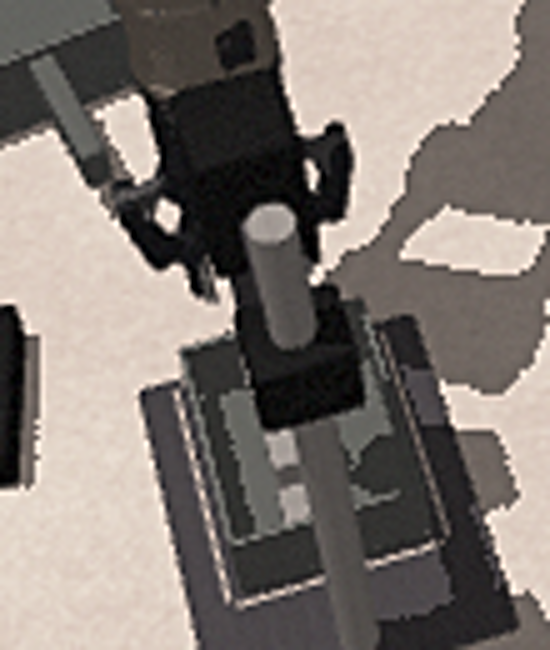

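Call:
{"method": "play_rows", "body": {
  "motion": [0,0,-0.01,0,0,0,-0.2,0,0,-0.02,0,0,0,-0.2,0,0,-0.03,0,0,0,-0.2,0,0.01,-0.03,0,0,0,-0.2,0,0.03,-0.03,0,0,0,-0.2,0,0.03,-0.03,0,0,0,-0.2,0,0.03,-0.03,0,0,0,-0.2,0,0.03,-0.03,0,0,0,-0.2,-0.03,0.02,-0.03,0,0,0,-0.2,-0.04,0,-0.02,0,0,0,-0.2,-0.04,0,0,0,0,0,-0.2,-0.04,0,0,0,0,0,-0.2,-0.04,0,0,0,0,0,-0.2,-0.04,0,0,0,0,0,-0.2,-0.04,0,0,0,0,0,-0.2,-0.04,0,0,0,0,0,-0.2,-0.03,0,0,0,0,0,-0.2,0,0,0,0,0,0,-0.2,0,0,0,0,0,0,-0.2]
}}

```text
clock: 24.08
tool_pos: [0.3867, -0.0017, 0.2428]
tcp_rot: [-2.094, 2.335, -0.005]
force: [0.4, -0.9, -0.9]
opening: 0.0513
```

```bash
python3 - <<'E'
from rel import *
s=now()[0];print(s["tool_pos"],s["force"],s["wrist_torque"],s["opening"])
for c in C: d=optics.get_image(c); cv2.imwrite(f"pics/{c}20.png",d["color"])
crop("pics/scene20.png","pics/s20.png",190,200,110,130,5)
crop("pics/top20.png","pics/t20.png",350,100,100,130,5)
E
```

```text
[ 0.3867 -0.0017  0.2428] [ 0.3789 -0.8679 -0.8591] [-0.0612 -0.0457 -0.0017] 0.0513228362567015
```

View pics/s20.png

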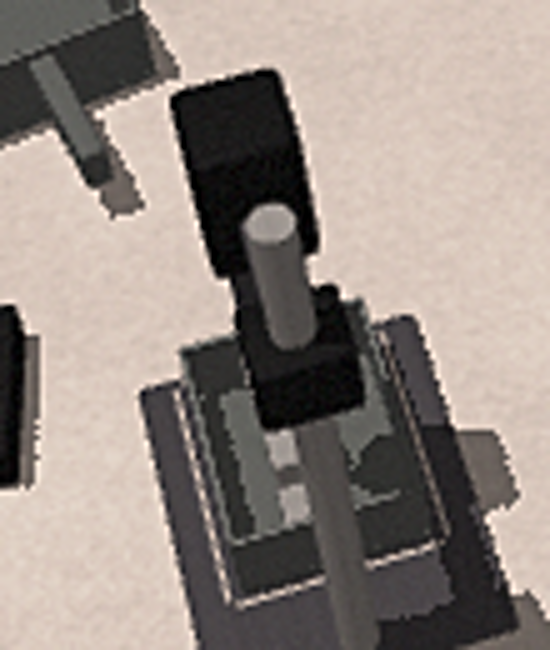

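View pics/t20.png

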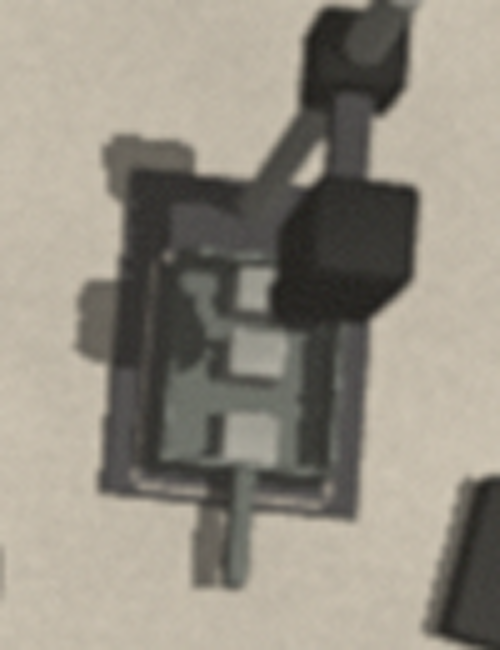

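View pics/scene20.png

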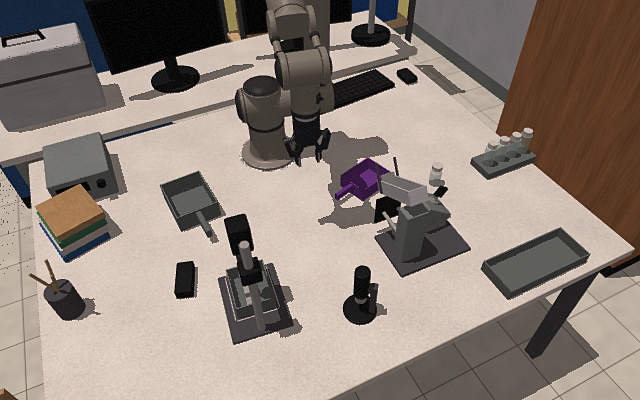

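```bash
python3 - <<'E'
from panfit import *
t=lambda p:uc(p,5,350,100); s=lambda p:uc(p,5,190,200)
a=np.radians(-6.4);M=np.array([[np.cos(a),np.sin(a)],[-np.sin(a),np.cos(a)]])
c=[(.07,.055,.05),(.07,-.055,.05),(-.07,-.055,.05),(-.07,.055,.05),(-.145,0,.046)]
ot=[("top",t((148,466)),c[3]),("top",t((328,480)),c[2]),("top",t((234,585)),c[4]),("top",t((165,253)),c[0])]
os=[("scene",s((234,543)),c[1]),("scene",s((183,350)),c[2]),("scene",s((444,483)),c[0])]
o=lambda cam,P:np.mean([atz(cam,p,.01) for p in P],0)
for ob in(ot,os,ot+os):
    P=fit(ob,.01,(.579,-.28,-.11)); print("rel",M@(P[:2]-[.579,-.28])*1e3)
print("outline now top",[M@(atz("top",t(p),.01)[:2]-[.579,-.28])*1e3 for p in[(135,478),(326,502),(160,252)]])
print("outline now scene",[M@(atz("scene",s(p),.01)[:2]-[.579,-.28])*1e3 for p in[(237,606),(446,543),(177,392),(382,330)]])
# did bystanders move: diff images
for cam in C:
    d=cv2.absdiff(cv2.imread(f"pics/{cam}0.png"),cv2.imread(f"pics/{cam}20.png")).max(2)
    for n,(x,y,w,h) in {"scene":{"micro":(340,262,45,62),"vial":(425,160,20,28),"adapter":(170,258,30,42)},"top":{"micro":(300,92,40,48),"vial":(155,208,25,22),"adapter":(434,192,32,42)}}[cam].items():
        print(cam,n,(d[y:y+h,x:x+w]>40).sum(),end="; ")
E
```

```text
[ 0.5773 -0.2738 -0.0784] -4.491394231593595
[ 1.  -0.1 -0.3 -0.3 -0.2  1.  -0.1 -0.3]
rel [-2.422   5.9473]
[ 0.5816 -0.2753 -0.0897] -5.1394989908590825
[ 1.2  0.5  0.1 -0.5 -1.7 -0. ]
rel [2.0533 4.937 ]
[ 0.5791 -0.2746 -0.0818] -4.6892186676035035
[ 1.1 -0.8 -0.2 -0.8 -0.2  0.4  0.2 -0.9  1.4 -0.2 -0.1 -1.  -1.7 -1. ]
rel [-0.4719  5.3508]
outline now top [array([-74.4494,  62.4085]), array([-76.574 , -63.8154]), array([80.3232, 59.1785])]
outline now scene [array([ 77.9472, -58.5325]), array([78.5835, 61.1176]), array([-74.5366, -62.1016]), array([-77.1465,  64.3354])]
scene micro 149; scene vial 0; scene adapter 0; top micro 0; top vial 0; top adapter 0;
```

```bash
python3 - <<'E'
from h import *
crop("pics/scene20.png","pics/s21.png",218,255,70,72,8)
crop("pics/top20.png","pics/t21.png",368,145,60,75,8)
E
```

```text
(no output)
```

View pics/s21.png

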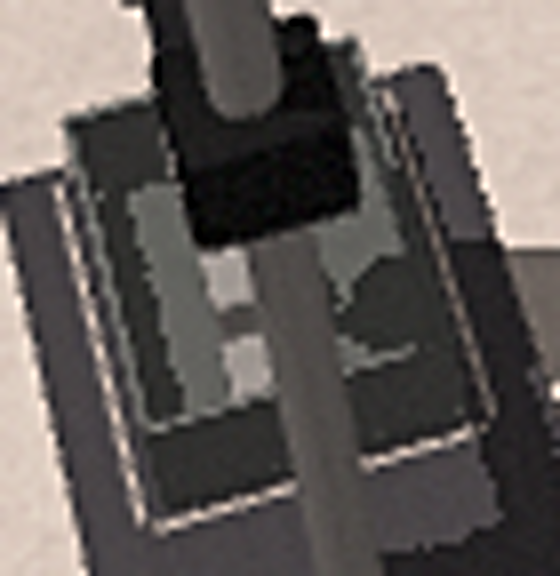

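View pics/t21.png

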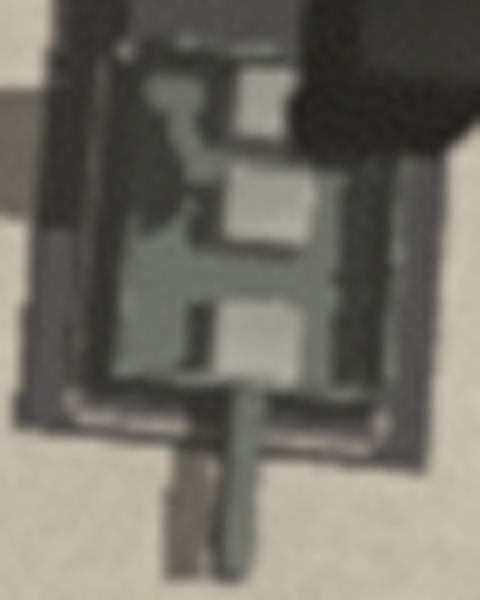

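The pan is inside the outline, but about 5 mm to +y and turned about 1.7°, so one corner has only 1–2 mm of margin. There's plenty of time left, so I'll regrip it and centre it better.

```bash
python3 - <<'E'
from rel import *
rel([.40,-.2575,.13],down(-94.9)); rel([.4704,-.2657,.1],down(-94.9))
E
```

```text
joints [-0.2084  0.0706  1.8444  0.0026  1.2214  1.4729] pos [ 0.3867 -0.0029  0.2426] axes x [-0.1111 -0.9938 -0.0019] z [ 0.0056  0.0013 -1.    ]
shift mm tool [251.7682 -40.8706 112.299 ] full-scale [ 0.3357 -0.0545  0.1497]
turn deg [-0.3092  0.1074 -1.4801] fs [-0.0017  0.0006 -0.0082]
joints [-0.2084  0.0706  1.8444  0.0026  1.2214  1.4729] pos [ 0.3867 -0.0029  0.2426] axes x [-0.1111 -0.9938 -0.0019] z [ 0.0056  0.0013 -1.    ]
shift mm tool [ 252.1529 -111.5836  142.6786] full-scale [ 0.3362 -0.1488  0.1902]
turn deg [-0.3092  0.1074 -1.4801] fs [-0.0017  0.0006 -0.0082]
```

Call:
{"method": "play_rows", "body": {
  "motion": [0.03,0,0,0,0,0,-0.2,0.04,0,0,0,0,0,-0.2,0.04,0,0,0,0,0,-0.2,0.04,0,0,0,0,0,-0.2,0.04,0,0,0,0,0,-0.2,0.04,0,0,0,0,0,-0.2,0.04,0,0,0,0,0,-0.2,0.04,0,0,0,0,0,-0.2,0.0257,0,0.02,0,0,-0.004,-0.2,0,-0.02,0.04,0,0,-0.004,-0.2,0,-0.03,0.04,0,0,0,-0.2,0,-0.03,0.03,0,0,0,-0.2,0,-0.03,0.02,0,0,0,-0.2,0,-0.03,0,0,0,0,-0.2,0,-0.009,0,0,0,0,-0.2,0,0,0,0,0,0,-0.2,0,0,0,0,0,0,-0.2]
}}

```text
clock: 25.6
tool_pos: [0.4698, -0.2629, 0.1298]
tcp_rot: [-2.119, 2.313, -0.003]
force: [-0.1, -0.6, -0.5]
opening: 0.0511
```

```bash
python3 - <<'E'
from rel import *
rel([.4704,-.2657,.0475],down(-94.9))
d=optics.get_image("scene"); cv2.imwrite("pics/scene22.png",d["color"]); crop("pics/scene22.png","pics/s22.png",190,180,110,130,5)
E
```

```text
joints [-0.6551  0.4666  1.6333  0.005   1.0391  1.0002] pos [ 0.4698 -0.2629  0.1298] axes x [-0.087  -0.9962 -0.0022] z [ 0.0047  0.0018 -1.    ]
shift mm tool [ 2.88   -0.4452 82.3284] full-scale [ 0.0038 -0.0006  0.1098]
turn deg [-0.2582  0.1266 -0.0902] fs [-0.0014  0.0007 -0.0005]
```

View pics/s22.png

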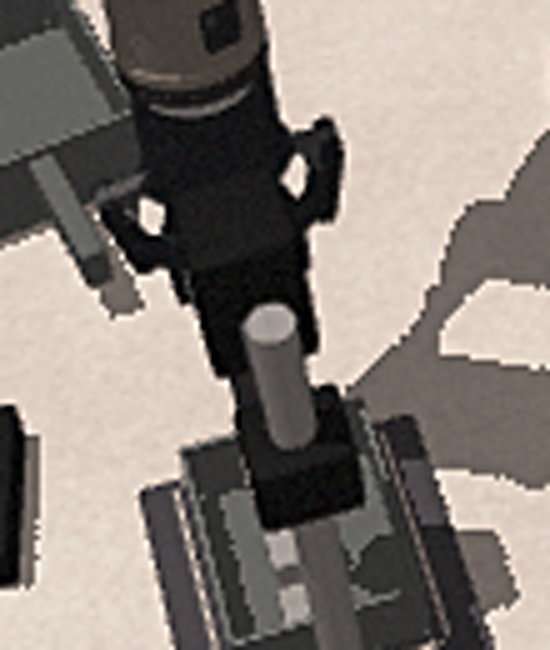

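Call:
{"method": "play_rows", "body": {
  "motion": [0.004,0,0.02,0,0,0,-0.2,0,0,0.03,0,0,0,-0.2,0,0,0.03,0,0,0,-0.2,0,0,0.02,0,0,0,-0.2,0,0,0.009,0,0,0,-0.2,0,0,0,0,0,0,0.1,0,0,0,0,0,0,0.4,0,0,0,0,0,0,0.6,0,0,0,0,0,0,0.8,0,0,0,0,0,0,1,0,0,0,0,0,0,1,0,0,0,0,0,0,1],
  "squeeze": 60
}}

```text
clock: 26.65
tool_pos: [0.4713, -0.2659, 0.0493]
tcp_rot: [-2.12, 2.311, -0.007]
force: [-2.1, -1.7, 6.3]
opening: 0.0119
```

Call:
{"method": "play_rows", "body": {
  "motion": [0,0,-0.003,0,0,0,1,0,0,-0.005,0,0,0,1,0,0,0,0,0,0,1,0,0,0,0,0,0,1]
}}

```text
clock: 26.98
tool_pos: [0.4706, -0.2649, 0.0539]
tcp_rot: [-2.12, 2.311, -0.002]
force: [0.1, 0.4, -2.7]
opening: 0.0119
```

```bash
python3 - <<'E'
from rel import *
rel([.4708,-.2674,.0475],down(-96.5));s=now()[0];print(s["force"],s["wrist_torque"],s["opening"])
E
```

```text
joints [-0.6573  0.5726  1.7018  0.0061  0.8649  0.9958] pos [ 0.4706 -0.2649  0.0539] axes x [-0.0861 -0.9963 -0.0026] z [ 0.0047  0.0022 -1.    ]
shift mm tool [ 2.5248 -0.3965  6.421 ] full-scale [ 0.0034 -0.0005  0.0086]
turn deg [-0.2548  0.1529  1.5599] fs [-0.0014  0.0008  0.0087]
[ 0.1185  0.4215 -2.6598] [ 0.0114  0.1558 -0.005 ] 0.01185653585299044
```

Call:
{"method": "play_rows", "body": {
  "motion": [0.0015,0,0,0,0,0.004,1,0.002,0,0,0,0,0.0047,1,0,0,0.003,0,0,0,1,0,0,0.002,0,0,0,1,0,0,0,0,0,0,1,0,0,0,0,0,0,1]
}}

```text
clock: 27.48
tool_pos: [0.4705, -0.2678, 0.0501]
tcp_rot: [-2.088, 2.34, -0.003]
force: [-0.1, -1.1, -0.7]
opening: 0.0117
```

```bash
python3 - <<'E'
from rel import *
rel([.4708,-.2674,.0475],down(-96.5));s=now()[0];print(s["force"],s["wrist_torque"],s["opening"])
d=optics.get_image("scene"); cv2.imwrite("pics/scene23.png",d["color"]); crop("pics/scene23.png","pics/s23.png",218,255,70,72,8)
E
```

```text
joints [-0.6617  0.5801  1.7011  0.0061  0.8575  1.019 ] pos [ 0.4705 -0.2678  0.0501] axes x [-0.1136 -0.9935 -0.0025] z [ 0.0051  0.0019 -1.    ]
shift mm tool [-0.4107 -0.2076  2.5938] full-scale [-0.0005 -0.0003  0.0035]
turn deg [-0.2766  0.141  -0.0222] fs [-0.0015  0.0008 -0.0001]
[-0.0856 -1.0839 -0.7262] [-0.0831  0.0807 -0.0308] 0.011694622425547753
```

View pics/s23.png

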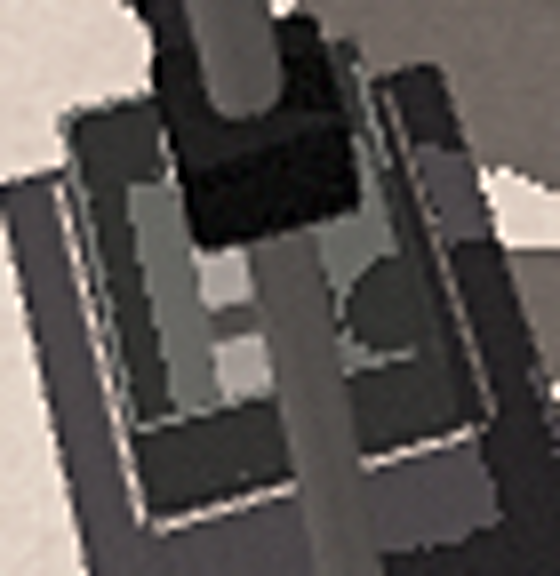

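```bash
cat > ov.py <<'E'
from h import *
import sys
def rect(cx,cy,yd,hx,hy,z):
    a=np.radians(yd);return [np.array([cx+np.cos(a)*x-np.sin(a)*y,cy+np.sin(a)*x+np.cos(a)*y,z]) for x,y in[(hx,hy),(hx,-hy),(-hx,-hy),(-hx,hy)]]
def draw(cam,src,dst,box,S,out,pan,zp=.01):
    x,y,w,h=box
    im=cv2.resize(cv2.imread(src)[y:y+h,x:x+w],None,fx=S,fy=S,interpolation=cv2.INTER_CUBIC)
    def pl(P,col):
        q=((proj(cam,np.array(P))-[x,y]+.5)*S-.5); cv2.polylines(im,[np.round(q).astype(np.int32)],True,col,1)
    pl(rect(*out,.078,.063,.01),(0,0,255)); pl(rect(*pan,.07,.055,zp),(0,255,255)); pl(rect(*pan,.07,.055,zp+.05),(0,255,0))
    cv2.imwrite(dst,im)
E
python3 - <<'E'
from ov import *
draw("scene","pics/scene23.png","pics/o1.png",(218,255,70,72),8,(.579,-.280,-6.4),(.579,-.2795,-6.4),.0125)
draw("scene","pics/scene20.png","pics/o2.png",(218,255,70,72),8,(.579,-.280,-6.4),(.5816,-.2753,-5.1))
draw("top","pics/top20.png","pics/o3.png",(365,140,65,75),8,(.579,-.280,-6.4),(.5773,-.2738,-4.5))
cv2.imwrite("pics/o12.png",cv2.resize(np.hstack([cv2.imread("pics/o1.png"),cv2.imread("pics/o3.png")[:576]]),None,fx=.74,fy=.74))
E
```

```text
(no output)
```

View pics/o1.png

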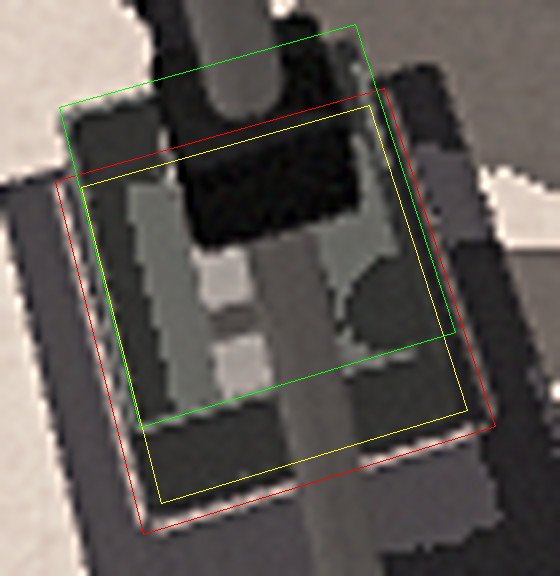

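View pics/o2.png

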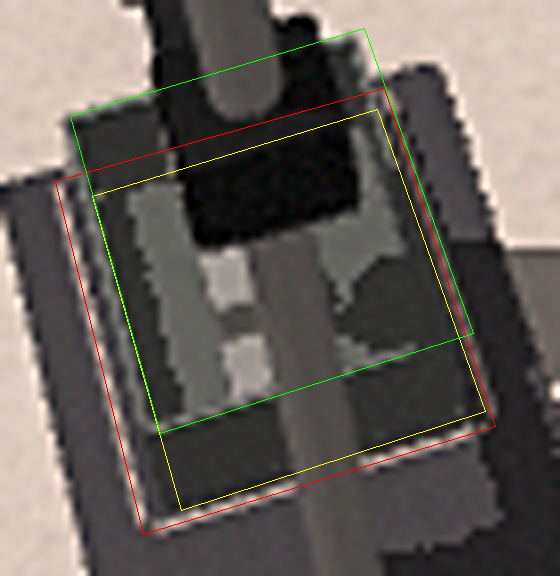

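View pics/o3.png

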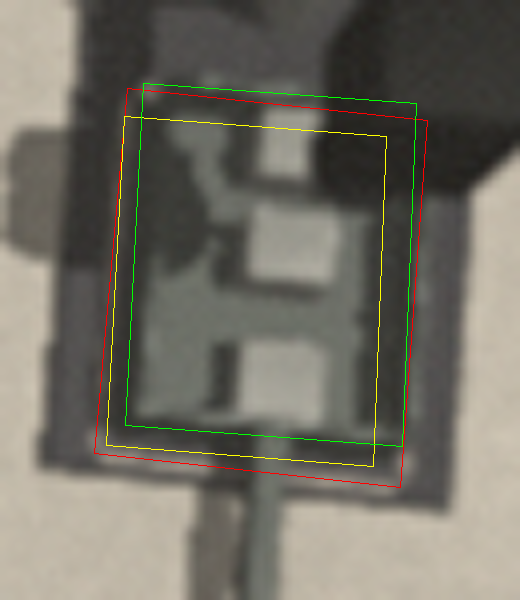

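Call:
{"method": "play_rows", "body": {
  "motion": [0,0,-0.004,0,0,0,1,0.002,0.001,0,0,0,-0.0045,1,0.002,0.001,0,0,0,-0.0042,1,0,0,0,0,0,0,1,0,0,0,0,0,0,1]
}}

```text
clock: 27.95
tool_pos: [0.4686, -0.2706, 0.0532]
tcp_rot: [-2.12, 2.312, -0.003]
force: [0.5, -0.5, -1.7]
opening: 0.0116
```

```bash
python3 - <<'E'
from rel import *
from ov import draw
s,q,Q=now();print(q,s["force"],s["wrist_torque"],s["opening"])
for c in C: d=optics.get_image(c); cv2.imwrite(f"pics/{c}24.png",d["color"])
draw("scene","pics/scene24.png","pics/o4.png",(218,255,70,72),8,(.579,-.280,-6.4),(.581,-.280,-6.4),.014)
E
```

```text
[ 0.4686 -0.2706  0.0532] [ 0.4885 -0.4629 -1.6713] [ 0.0261  0.1789 -0.0155] 0.011562684656574264
```

View pics/o4.png

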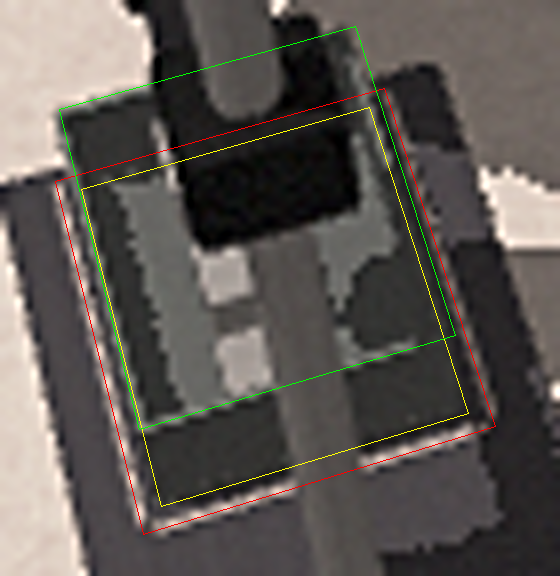

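Call:
{"method": "play_rows", "body": {
  "motion": [0,0,0.003,0,0,0,1,0,0,0.003,0,0,0,1,0,0,0.002,0,0,0,1,0,0,0,0,0,0,1,0,0,0,0,0,0,1,0,0,0,0,0,0,0.6,0,0,0,0,0,0,0.3,0,0,0,0,0,0,0.1,0,0,0,0,0,0,0,0,0,0,0,0,0,-0.2,0,0,0,0,0,0,-0.2]
}}

```text
clock: 28.97
tool_pos: [0.4688, -0.2705, 0.047]
tcp_rot: [-2.12, 2.312, -0.003]
force: [0.0, -0.1, -0.1]
opening: 0.0511
```

Call:
{"method": "play_rows", "body": {
  "motion": [0,0,-0.01,0,0,0,-0.2,0,0,-0.02,0,0,0,-0.2,0,0,-0.03,0,0,0,-0.2,0,0.01,-0.03,0,0,0,-0.2,0,0.03,-0.03,0,0,0,-0.2,0,0.03,-0.03,0,0,0,-0.2,0,0.03,-0.03,0,0,0,-0.2,0,0.03,-0.03,0,0,0,-0.2,-0.03,0.02,-0.03,0,0,0,-0.2,-0.04,0,-0.02,0,0,0,-0.2,-0.04,0,0,0,0,0,-0.2,-0.04,0,0,0,0,0,-0.2,-0.04,0,0,0,0,0,-0.2,-0.04,0,0,0,0,0,-0.2,-0.04,0,0,0,0,0,-0.2,-0.04,0,0,0,0,0,-0.2,-0.03,0,0,0,0,0,-0.2,0,0,0,0,0,0,-0.2,0,0,0,0,0,0,-0.2]
}}

```text
clock: 30.55
tool_pos: [0.3776, -0.0064, 0.2427]
tcp_rot: [-2.123, 2.308, -0.005]
force: [-0.1, -0.5, -0.5]
opening: 0.0514
```

```bash
python3 - <<'E'
from rel import *
from ov import draw
s,q,Q=now();print(s["clock"],q,s["force"],s["opening"])
for c in C: d=optics.get_image(c); cv2.imwrite(f"pics/{c}25.png",d["color"])
draw("scene","pics/scene25.png","pics/o5.png",(218,255,70,72),8,(.579,-.280,-6.4),(.580,-.280,-6.4),.01)
draw("top","pics/top25.png","pics/o6.png",(365,140,65,75),8,(.579,-.280,-6.4),(.580,-.280,-6.4))
for cam in C:
    d=cv2.absdiff(cv2.imread(f"pics/{cam}0.png"),cv2.imread(f"pics/{cam}25.png")).max(2)
    for n,(x,y,w,h) in {"scene":{"micro":(345,290,40,34),"vial":(425,160,20,28),"adapter":(170,258,30,42)},"top":{"micro":(300,92,40,48),"vial":(155,208,25,22),"adapter":(434,192,32,42)}}[cam].items():
        print(cam,n,(d[y:y+h,x:x+w]>40).sum(),end="; ")
E
```

```text
30.55 [ 0.3776 -0.0064  0.2427] [-0.1296 -0.4991 -0.5429] 0.05139056640507932
scene micro 0; scene vial 0; scene adapter 0; top micro 0; top vial 0; top adapter 0;
```

View pics/o5.png

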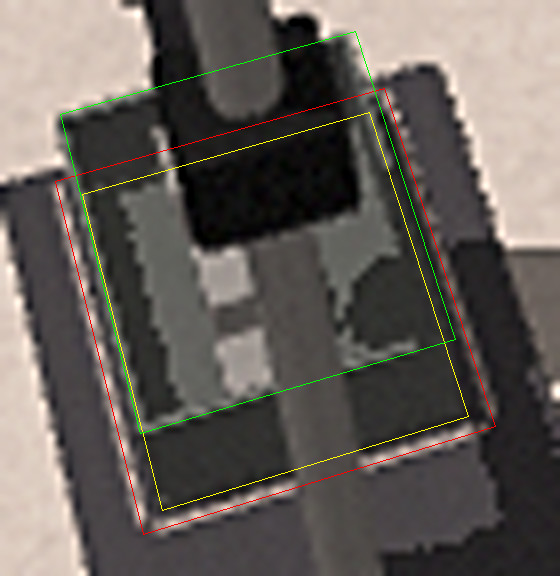

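View pics/o6.png

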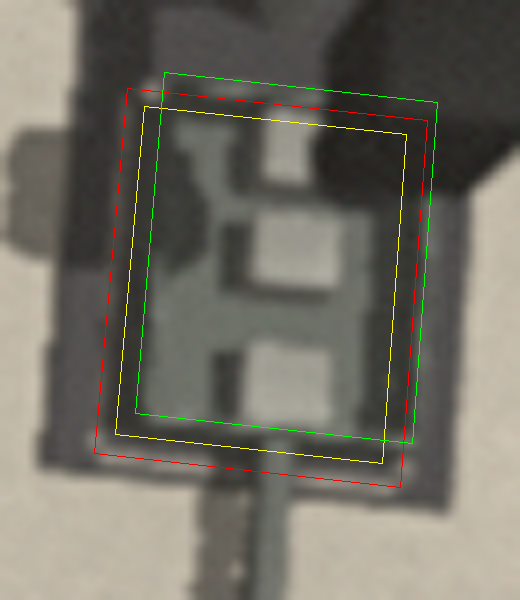

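```bash
python3 - <<'E'
from workcell import bot
print(bot.hand_in())
E
```

```text
the job is handed in; nothing more can be done
None
```

I finished the job and handed it in at about 30.6 s of the 72 s allowed. No verdict came back.

- **Key:** I turned it clockwise to the stop (about 72.5°, where the torque rose to 0.63 N m) and let go. The next picture showed it back at rest. I did not see the bolt itself, but the paddle then went in fully.
- **Blocks:** I held the pan about 35 mm below the lip and pushed the paddle in to its stop, at about 13 N. The gate lifted, the chute emptied, and all three blocks are in the pan with none on the bench.
- **Pan placing:** The pan stands upright inside the white outline with its handle to the front, and the gripper has let go and moved clear. I placed it twice: the first time it sat about 3–5 mm off centre, so I gripped it again to centre it. My first correction turned it the wrong way, because a rough fit of the pan's angle disagreed with the picture. I turned it back before lowering it.
- **Last checks:** With the pan drawn into both pictures at its intended place, it agreed to a few mm. That leaves roughly 5 mm or more to the outline on each side. The microscope, the vial and the power adapter had not changed in either picture.

Two readings disagreed: the two cameras differed by about 2–4 mm, and the open fingertips looked about 20 mm shorter in the pictures than the data given. Neither caused trouble.

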